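# Pack the empty slide mailers for return

## Task

Pack the empty slide mailers for return: open the black transit case and first take out the red mailer, which still holds slides and was packed by mistake, and lay it flat in the red tray. Then slide the blue tub up to the lip of the granite slab and tip it up from the back, without lifting it off the slab, so that all its white mailers drop into the case, and let it back down to stand upright on the slab. Finally shut the lid fully, with all five white mailers inside, and leave the other things on the bench where they are.

Things in the scene. Friction and masses are not known exactly. Their poses are not given: they have to be found in the camera images.
- slab: dark granite slab carrying the microscope, fixed, top 85 mm above the bench. Origin: bench level, middle of its right-hand end (beside the case); x along that end, away from the robot; y along the slab, away from the case. End 500 mm long. An aluminium retaining lip runs along the end, 6 mm thick (y 0 to 6 mm), 8 mm proud of the top: it stops the tub, which tips over it.
- tub: blue plastic tub loose on the slab, 130 mm wide (x), 190 mm long (y), 70 mm high, 0.25 to 0.5 kg empty. Origin: centre of its underside; z up. It pours over its low front end, at -y, towards lip and case: a 30 degree ramp inside, from the floor (5 mm thick) at y = -48 mm up to an edge 30 mm high at y = -95 mm. Walls 4 mm. It starts 4 to 30 mm short of the slab's lip.
- tub_grip (a point): the grip lip at the tub's back: the lower outer edge of a ledge 110 mm wide (along x) and 5 mm thick that stands 18 mm out of the back wall at the rim, so that a finger from behind fits under it. This point is 65 mm above the tub's underside and 113 mm behind its centre (+y); axes as the tub.
- case: black transit case, fixed on the bench 6 to 12 mm from the slab's end, open-topped box 180 mm (x) by 260 mm (y) by 75 mm high, walls 6 mm, floor 12 mm with its grey foam lining. Origin: centre of its underside; x points away from the robot to the hinge side, y to the slab and tub.
- lid (a joint): the case's lid: 0 shut, grows as it opens, up to 1.62 rad (just past upright). Stiff hinge: it stays at any angle; about 4 N at the yellow handle moves it. It starts shut or slightly ajar (up to 0.12 rad). The lid is a shallow hollow shell 180 mm by 260 mm, 20 mm high, 14 mm deep inside.
- lid_hinge (a point): middle of the lid's hinge axis, on the case's far rim, 75 mm above the bench, in the plane of the lid's rim; the axis runs along the case's y. Axes turn with the lid: x points from the handle to the hinge, z out of the lid's outer face.
- lid_handle (a point): middle of the yellow bar handle on the lid's outer face: a straight round bar 11 mm thick along the case's y, 100 mm long, its centre line 35 mm off the lid's outer face, 150 mm from the hinge axis along the lid and 55 mm above the lid's rim (30 mm short of the lid's free edge). Axes turn with the lid.
- red_mid (a point): centre of the red slide mailer, a flat box 34 mm (x) by 84 mm (y) by 20 mm (z), about 35 g, lying flat on the floor of the case in its left or right half, its long side along the case's x (within 0.25 rad).
- mailer1_mid (a point): centre of white slide mailer 1, 34 mm (x) by 84 mm (y) by 20 mm (z), about 35 g; it starts lying in the tub.
- mailer2_mid (a point): centre of white slide mailer 2, 34 mm (x) by 84 mm (y) by 20 mm (z), about 35 g; it starts lying in the tub.
- mailer3_mid (a point): centre of white slide mailer 3, 34 mm (x) by 84 mm (y) by 20 mm (z), about 35 g; it starts lying in the tub.
- mailer4_mid (a point): centre of white slide mailer 4, 34 mm (x) by 84 mm (y) by 20 mm (z), about 35 g; it starts lying on the others in the tub.
- mailer5_mid (a point): centre of white slide mailer 5, 34 mm (x) by 84 mm (y) by 20 mm (z), about 35 g; it starts in the case, beside the red one, and stays there.
- tray: shallow red tray fixed on the bench, 160 mm (x) by 120 mm (y) by 24 mm high, walls and floor 4 mm, to the right of the case. Origin: centre of its underside.
- canister: bystander: round grey and black lens canister, 46 mm across, 72 mm high, standing on the slab. Origin: centre of its underside.
- oil: bystander: small amber bottle, 34 mm across, 75 mm high, standing on the slab. Origin: centre of its underside.
- wellplate: bystander: lidded well plate, 85 mm by 127 mm by 20 mm, on the bench. Origin: centre of its underside.
- tissues: bystander: blue-green box of lens tissues, 75 mm by 120 mm by 45 mm, on the bench. Origin: centre of its underside.
- stainjar: bystander: square glass staining jar with black cap, 62 mm by 62 mm by 96 mm, on the bench. Origin: centre of its underside.
- tub_foot (a point): middle of the tub's front foot, the bottom edge of its pouring end that it tips about, 95 mm in front of the tub's origin (-y); axes as the tub. Tub and mailers are slippery: the mailers slide out when it is tipped about 55 to 70 degrees; beyond about 80 degrees it falls over. Let down at the back, it comes upright by itself.
Things that resemble listed ones, but are neither listed nor needed, are in the scene too. Leave any purple look-alike of the part that bears mailer1_mid alone.

How it is judged:
By the outcome, as a careful person would: the job done as asked, in the order asked, and still so for the second after the job is handed in, with the robot touching nothing.
It also fails if it takes over 72 s, if anything falls off the work surface, if the arm or the gripper's body presses on something with over 40 N, if the wrist force passes 120 N, or if a joint passes its speed limit or range.

## Robot

A 6-joint arm with a two-finger parallel gripper is mounted at the origin on the work surface. World frame = base frame: x ahead of the robot, y to its left, z up, the work surface at z = 0. Lengths are in m, angles in degrees, forces in N, time in s.
With the tool pointing down it reaches from about 0.3 to 0.75 m from the base axis. Payload 8.5 kg.
Tool frame: the origin (TCP) lies at the very end of the fingers, on their centre line; the grasp point (between the pads) lies 19 mm behind it; z points along the fingers, y is the line along which they close (so a half turn about z gives the same grasp; the last joint's range is limited). The gripper opens to 85 mm and grips with 20 to 120 N. Pads are 22 mm wide; open, the fingers measure 114 mm over their backs; the gripper's body (76 mm by 85 mm) begins 54 mm behind the grasp point. The pads swing forward as they close: fully open they stand 13 mm farther back than shut.
Start: joints at [55.789, 21.807, 74.336, -0, 83.858, -12.336], TCP at [0.205, 0.51, 0.231] pointing down, gripper open.
Joint ranges: [-178.18, 178.18], [-50.72, 133.34], [12.68, 142.11], [-81.47, 261.47], [9.98, 163.14], [-165.26, 165.26]. Speed limits (degrees/s): [136.94, 136.94, 180, 180, 180, 180].

## Interface

Orientations are given as a 3x3 rotation matrix whose columns are the frame's x, y, z axes.
In Python, from rig import observe, cams, ticket gives the robot as it stands.
- The arm moves only by the tool move_arm, never from a script. Its arguments are lists of equal length, an entry for each row: "jaw": the finger opening in cm, from 0 to 8.54; "dp": the shift along the tool's x, y, z in cm, a list of three; "turn": the turn, a rotation vector about the tool's x, y, z in rad, a list of three. In form: {"jaw": [jaw, ...], "dp": [[tx, ty, tz], ...], "turn": [[wx, wy, wz], ...]}. A call has 1 to 12 rows; each row shifts and turns the commanded pose from where the row before left it, along the tool's axes as they then stand; what a row does not reach is not made up. A row lasts 1/12 s, in which the tool goes at most 41.7 mm and 7.16 degrees, less where a joint would pass 70% of its speed; a pose out of reach is approached as far as the arm can. A call is refused whole if a number of a shift passes 4.17 or a number of a turn 0.125, either way. A call with a gripper value outside its range is refused whole. The fingers move at their own pace and stop on an object; "force" is the grip in N (left out, the last holds). Time passes only in rows, so rows that do not move let the fingers close. It gives the time, the measured TCP pose, the force, the opening and the grip force at its end, in the units of the state.
- observe(): the state, without advancing time (a new reading comes with each control period).
- cams.get_image(name): name is "scene" or "side" or "wrist"; returns (picture, depth): 420x560x3 uint8, red, green, blue; 420x560 float32, m along the optical axis (not along the pixel's ray), 0 where there is no reading.
- cams.calibration(name): a dict with "vertical_fov" (degrees; the focal length in pixels is half the picture's height over the tangent of half this angle, whatever the lens; pixels are square), "cx", "cy" (the principal point, pixels), "k1" (the pictures are not rectified: a ray, as slopes to the right and down, at radius r is drawn at 1 + k1 r^2 times it, then the intrinsics apply), "view" (4x4, takes a point from world to camera coordinates); the wrist camera has in their place "tool_from_camera" (4x4, takes a point from camera to tool coordinates, whose origin is the TCP and whose axes are the flange's). Camera axes: x right, y up, looking along -z (the intrinsics and any distortion apply to the point x, -y, -z); pixel columns grow to the right and rows downward; lengths in m; the calibration is good to about 2 mm. A picture is of the moment at which its call begins: read the wrist's pose just before it. calibration takes no time and is no camera call.
- ticket.close_job(): hands the job in; it is judged then, once.
Trained networks look in the newest picture that a camera, given by its name, has taken for a name from the list of things; names that differ only in an ending like _2 or _b are one class to them, and where a whole thing is asked for, a point or a joint stands for the part that bears it (a point fixed in the world has none). Each returns a list of dicts, best first, with "p" (0 to 1); they miss things now and then, are a little off and sometimes report something else, mostly with a low value. They report only what shows in the picture. A call takes as long as a camera call. They do not tell look-alikes from the thing itself.
- cams.spot_in(camera, query): "box" ([centre column, centre row, width, height] as shares, 0 to 1, of the picture: columns of its width, rows of its height, round what is visible of it).
- cams.outline_of(camera, query): "mask" (420x560 bool, what is visible of it) and "box" ([centre column, centre row, width, height] as shares, 0 to 1, of the picture: columns of its width, rows of its height, round what is visible of it).
- cams.mark_of(camera, query): "location" ([column, row] as shares, 0 to 1, of the picture: columns of its width, rows of its height: a listed point, or the origin of a listed thing).
The state is a dict: "time_s": time; "q": joint angles; "qvel": joint speeds; "joint_efforts": joint torques, N m; "position": TCP position; "tool_rot": TCP orientation; "ft_force": force on the tool from outside, world axes, zero at the start; "wrist_torque": the same for the moment, N m; "grip_width": finger opening in m; "gripper_force": force on a finger pad.
Only numpy, scipy, OpenCV 4.12 (cv2) and the standard library are available. Lean on these libraries where they do the work, as an engineer would, in place of code of your own. Each camera call takes 0.05 s, during which the arm holds its last target. There are 200 camera calls.

## Working session

There is one attempt and no reset: what is moved stays moved. The work goes in short steps, Python scripts to look and compute and a tool call to move; the robot and the scene stay as the last step left them, time stands still between calls to the robot, and variables do not carry over. Pictures are saved under pics/ and viewed, at most 10 in all, crops included, and the job is handed in when it is done.

Besides the shell and the picture viewer there is one more tool, called after "Call:" as name(argument=value, ...), one argument or row to a line, values as JSON. move_arm: Moves the arm, as the interface text tells. Its arguments: {"type":"object","properties":{"jaw":{"type":"array","items":{"type":"number"}},"dp":{"type":"array","items":{"type":"array","items":{"type":"number"}}},"turn":{"type":"array","items":{"type":"array","items":{"type":"number"}}},"force":{"type":"number"}},"required":["jaw","dp","turn"]}

```bash
mkdir -p pics; cat > h.py <<'E'
import numpy as np, cv2
from rig import observe, cams, ticket
def K(name):
    c=cams.calibration(name); f=210/np.tan(np.radians(c["vertical_fov"])/2); return c,f
def cam2world(name,st=None):
    c,_=K(name)
    if name=="wrist":
        st=st or observe(); T=np.eye(4); T[:3,:3]=np.array(st["tool_rot"]); T[:3,3]=st["position"]
        return T@np.array(c["tool_from_camera"])
    return np.linalg.inv(np.array(c["view"]))
def rays(name,px):
    c,f=K(name); px=np.atleast_2d(px).astype(float)
    d=(px-[c["cx"],c["cy"]])/f; u=d.copy()
    for _ in range(8):
        u=d/(1+c["k1"]*(u**2).sum(1,keepdims=True))
    return u
def pts(name,px,depth,st=None):
    u=rays(name,px); z=np.atleast_1d(depth)[:,None]
    P=np.hstack([u[:,:1]*z,-u[:,1:]*z,-z]); M=cam2world(name,st)
    return P@M[:3,:3].T+M[:3,3]
def cloud(name,depth,st=None):
    v,u=np.mgrid[0:420,0:560]; px=np.c_[u.ravel(),v.ravel()]
    return pts(name,px,depth.ravel(),st).reshape(420,560,3)
def onplane(name,px,z,st=None):
    u=rays(name,px); M=cam2world(name,st); d=np.c_[u[:,0],-u[:,1],-np.ones(len(u))]@M[:3,:3].T; o=M[:3,3]
    return o+d*((z-o[2])/d[:,2])[:,None]
def save(n,im): cv2.imwrite(f"pics/{n}.png",im[:,:,::-1])
E
python3 - <<'E'
from h import *
np.set_printoptions(precision=4,suppress=True)
for n in ["scene","side"]:
    im,d=cams.get_image(n); save(n+"0",im); np.save(n+"0.npy",d)
    C=cloud(n,d); np.save(n+"C0.npy",C)
    for q in ["tub","lid_handle","tub_grip","lid_hinge","tub_foot","tray","case","slab"]:
        for r in cams.mark_of(n,q)[:2]:
            x=np.array(r["location"])*[560,420]; i=np.clip(x.astype(int),0,[559,419])
            print(n,q,round(r["p"],2),x,C[i[1],i[0]])
s=observe();print(s["time_s"],s["position"],np.array(s["tool_rot"]))
E
```

```text
scene tub 0.88 [377.384 203.28 ] [0.606  0.1858 0.12  ]
scene lid_handle 0.66 [293.72  214.494] [ 0.5273 -0.0652  0.1451]
scene lid_handle 0.41 [129.416 287.28 ] [ 0.4516 -0.5601  0.046 ]
scene tub_grip 0.93 [410.312 179.298] [0.6023 0.3079 0.1559]
scene tub_grip 0.44 [375.48 187.11] [0.5497 0.2244 0.1118]
scene lid_hinge 0.71 [317.912 266.112] [ 0.673  -0.0714  0.0713]
scene tub_foot 0.84 [353.024 217.014] [0.5981 0.1067 0.0935]
scene tub_foot 0.18 [250.88  330.792] [ 0.7254 -0.3199  0.0217]
scene tray 0.58 [202.888 277.494] [ 0.5059 -0.3622  0.0062]
scene case 0.56 [298.088 254.982] [ 0.6245 -0.1066  0.0977]
scene case 0.23 [408.688 175.098] [0.5874 0.3124 0.1568]
scene slab 0.85 [338.184 236.502] [0.6329 0.0258 0.0987]
side tub 0.87 [234.92  303.786] [0.5928 0.2268 0.13  ]
side tub 0.35 [216.496 232.008] [ 0.6993 -0.1266 -0.0008]
side lid_handle 0.82 [265.384 217.014] [ 0.5323 -0.065   0.145 ]
side lid_handle 0.22 [302.008 146.916] [ 0.4281 -0.5211  0.0465]
side tub_grip 0.67 [229.32 325.71] [0.5943 0.3075 0.1569]
side lid_hinge 0.74 [216.384 230.118] [ 0.7008 -0.1366 -0.0025]
side tub_foot 0.61 [240.688 276.318] [0.5888 0.126  0.1096]
side tray 0.95 [280.896 179.592] [ 0.5033 -0.3886 -0.0001]
side case 0.81 [248.08  248.598] [0.5765 0.0222 0.1049]
side case 0.29 [217.616 191.184] [ 0.7173 -0.2983  0.0177]
side slab 0.72 [278.208 179.508] [ 0.51   -0.3787  0.0088]
side slab 0.55 [245.896 284.802] [0.5741 0.1429 0.0969]
0.9 [0.2049 0.5104 0.2313] [[-0.928   0.3726  0.    ]
 [ 0.3726  0.928   0.    ]
 [-0.      0.     -1.    ]]
```

View pics/scene0.png

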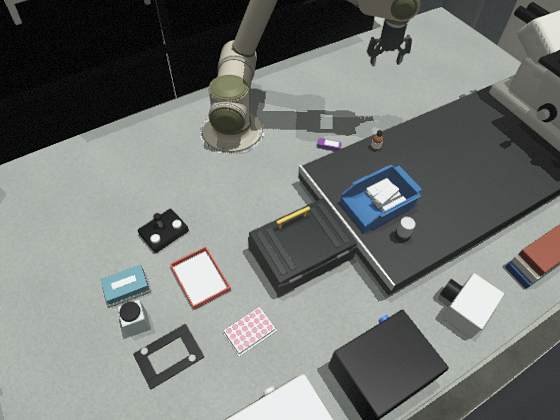

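View pics/side0.png

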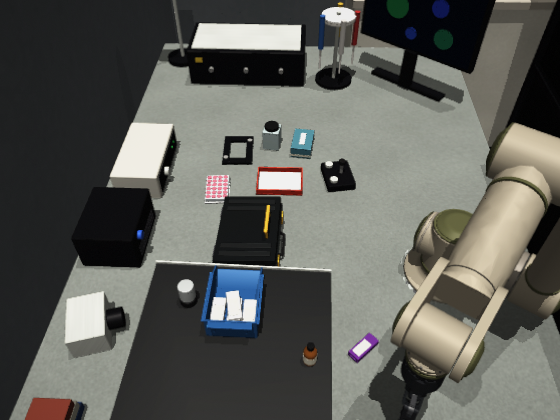

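The scene view shows the case at (300,245) with its yellow handle at (293,216), tub at (382,195), tray at (200,277), oil (377,140), canister (405,228); the side view shows the same: handle (267,222), tub (235,302), tray (280,181).

```bash
python3 - <<'E'
from h import *
np.set_printoptions(precision=4,suppress=True)
for n in ["scene","side"]:
    im=cv2.imread(f"pics/{n}0.png")[:,:,::-1].astype(int); C=np.load(n+"C0.npy")
    X,Y,Z=C[...,0],C[...,1],C[...,2]; r,g,b=im[...,0],im[...,1],im[...,2]
    m=(r>150)&(g>110)&(b<90)&(Z>.09)&(abs(Y)<.25)&(X>.4)&(X<.8); P=C[m]
    t=np.percentile(P[:,2],60); Q=P[P[:,2]>t-.012]
    l,(cx,cy)=None,Q[:,:2].mean(0); w,v=np.linalg.eigh(np.cov(Q[:,:2].T)); a=v[:,1]; s=(Q[:,:2]-[cx,cy])@a
    mid=np.array([cx,cy])+a*(s.min()+s.max())/2
    print(n,"handle",len(P),mid,s.max()-s.min(),"dir",a,"z",np.percentile(Q[:,2],[5,50,95]))
    # lid top plane
    m=(r<90)&(Z>.085)&(Z<.125)&(Y<-0.0)&(Y>-.25)&(X>.45)&(X<.75); P=C[m]
    A=np.c_[P[:,:2],np.ones(len(P))]; k=np.linalg.lstsq(A,P[:,2],rcond=None)[0]; print(" lid plane",k, cv2.minAreaRect(P[:,:2].astype(np.float32)))
    # lip bright aluminium
    m=(r>140)&(abs(r-b)<40)&(Z>.08)&(Z<.105)&(Y>-.03)&(Y<.2)&(X>.3)
    P=C[m]; 
    if len(P)>10:
        vx,vy,x0,y0=cv2.fitLine(P[:,:2].astype(np.float32),cv2.DIST_HUBER,0,.01,.01).ravel(); s=(P[:,:2]-[x0,y0])@[vx,vy]
        print(" lip",len(P),[vx,vy,x0,y0],s.min(),s.max(),"z",np.median(P[:,2]))
    m=(b>110)&(b>r+50)&(b>g+25)&(Z>.09)&(Y>.02)&(Y<.4)&(X>.45)&(X<.75)
    P=C[m]; print(" tub",len(P),cv2.minAreaRect(P[:,:2].astype(np.float32)),np.percentile(P[:,2],[1,99]))
    for q in ["tray","oil","canister","mailer1_mid"]:
        for o in cams.outline_of(n,q)[:3]:
            P=C[o["mask"]]; P=P[P[:,2]>-.01]; print(" ",q,round(o["p"],2),cv2.minAreaRect(P[:,:2].astype(np.float32)),np.percentile(P[:,2],[2,50,98]))
E
```

```text
scene handle 44 [ 0.5329 -0.0628] 0.10537905929144412 dir [0.0179 0.9998] z [0.1401 0.1437 0.1468]
 lid plane [-0.0572  0.0012  0.1345] ((0.5857925415039062, -0.09809238463640213), (0.1977963000535965, 0.17978408932685852), 89.10562896728516)
 lip 518 [np.float32(0.97763973), np.float32(0.21028687), np.float32(0.75021434), np.float32(0.12321939)] -0.4093368400360111 0.31190468637567775 z 0.09080769445212022
 tub 1022 ((0.5820378661155701, 0.21196885406970978), (0.21182921528816223, 0.17555324733257294), 88.71632385253906) [0.0902 0.1584]
  tray 0.68 ((0.762860894203186, -0.3893570601940155), (0.13464081287384033, 0.7167278528213501), 85.20111083984375) [0.001  0.0065 0.0268]
  oil 0.44 ((0.40276262164115906, 0.34684133529663086), (0.033480919897556305, 0.027766931802034378), 64.72059631347656) [0.0891 0.1269 0.1613]
  canister 0.75 ((0.7027736306190491, 0.20529142022132874), (0.04462144523859024, 0.08858291804790497), 59.08602523803711) [0.0908 0.1414 0.1601]
  canister 0.44 ((0.8491966128349304, -0.11692067980766296), (0.052647773176431656, 0.9080471396446228), 32.34357452392578) [0
[... 1164 characters left out ...]
337646, 0.3257421851158142), (0.22266480326652527, 1.2587369680404663), 2.273667573928833) [0.0036 0.1016 0.1437]
  canister 0.71 ((0.6029322743415833, 0.5443257689476013), (0.0478593148291111, 0.8739653825759888), 18.768569946289062) [0.0846 0.1416 0.1612]
  mailer1_mid 0.95 ((0.25499409437179565, 0.2702881693840027), (0.08684510737657547, 0.04094035178422928), 45.32541275024414) [0.0021 0.0208 0.0264]
  mailer1_mid 0.83 ((0.5524076223373413, 0.23737755417823792), (0.0402093306183815, 0.09385996311903), 10.977384567260742) [0.0926 0.1111 0.1555]
  mailer1_mid 0.63 ((0.5165762901306152, 0.5691067576408386), (0.03354262933135033, 0.7776711583137512), 12.756048202514648) [0.1217 0.131  0.1359]
```

Call:
move_arm(
  jaw=[8.5,8.5,8.5,8.5,8.5,8.5,8.5,8.5,8.5,8.5],
  dp=[
    [0,0,-0.5],
    [0,0,-0.5],
    [0,0,-0.5],
    [0,0,-0.5],
    [0,0,-0.5],
    [0,0,-0.5],
    [0,0,0],
    [0,0,0],
    [0,0,0],
    [0,0,0],
  ],
  turn=[
    [0,0,0.119],
    [0,0,0.119],
    [0,0,0.119],
    [0,0,0.119],
    [0,0,0.119],
    [0,0,0.119],
    [0,0,0.119],
    [0,0,0.119],
    [0,0,0.119],
    [0,0,0.119],
  ],
  force=25,
)

```text
time_s: 2.13
position: [0.2049, 0.5104, 0.2613]
tool_rot: [[0.007, 1.0, -0.0], [1.0, -0.007, 0.0], [0.0, -0.0, -1.0]]
ft_force: [0.0, -0.2, -0.2]
grip_width: 0.0848
gripper_force: 0.0
```

Call:
move_arm(
  jaw=[8.5,8.5,8.5,8.5,8.5,8.5,8.5,8.5,8.5,8.5,8.5,8.5],
  dp=[
    [-4.1,2.0,0],
    [-4.1,2.0,0],
    [-4.1,2.0,0],
    [-4.1,2.0,0],
    [-4.1,2.0,0],
    [-4.1,2.0,0],
    [-4.1,2.0,0],
    [-4.1,2.0,0],
    [-4.1,2.0,0],
    [-4.1,2.0,0],
    [-4.1,2.0,0],
    [-4.1,2.0,0],
  ],
  turn=[
    [0,0,0],
    [0,0,0],
    [0,0,0],
    [0,0,0],
    [0,0,0],
    [0,0,0],
    [0,0,0],
    [0,0,0],
    [0,0,0],
    [0,0,0],
    [0,0,0],
    [0,0,0],
  ],
)

```text
time_s: 3.13
position: [0.4241, 0.0587, 0.2616]
tool_rot: [[0.001, 1.0, 0.001], [1.0, -0.001, -0.0], [-0.0, 0.001, -1.0]]
ft_force: [1.3, 1.4, -0.0]
grip_width: 0.085
gripper_force: 0.0
```

Call:
move_arm(
  jaw=[8.5,8.5,8.5],
  dp=[
    [-4,2,0],
    [0,0,0],
    [0,0,0],
  ],
  turn=[
    [0,0,0],
    [0,0,0],
    [0,0,0],
  ],
)

```text
time_s: 3.38
position: [0.4428, 0.0218, 0.261]
tool_rot: [[0.005, 1.0, -0.001], [1.0, -0.005, 0.0], [0.0, -0.001, -1.0]]
ft_force: [0.3, 0.0, -0.3]
grip_width: 0.0849
gripper_force: 0.0
```

```bash
cat > see.py <<'E'
from h import *
import sys
np.set_printoptions(precision=4,suppress=True)
s=observe(); im,d=cams.get_image("wrist"); save(sys.argv[1],im); C=cloud("wrist",d,s); np.save(sys.argv[1]+"C.npy",C)
print(s["time_s"],s["position"],np.array(s["tool_rot"]).round(4).tolist(),s["ft_force"],s["grip_width"])
E
python3 - <<'E'
import sys; sys.argv=["","w1"]
from see import *
im=im.astype(int); X,Y,Z=C[...,0],C[...,1],C[...,2]; r,g,b=im[...,0],im[...,1],im[...,2]
m=(r>120)&(g>90)&(b<90)&(r>b+60)&(Z>.12); P=C[m]; print(len(P))
if len(P)>50:
    rr=cv2.minAreaRect(P[:,:2].astype(np.float32)); print(rr,np.percentile(P[:,2],[2,50,98]))
m=(Z>.08)&(Z<.125)&(r<110)&(Y<.06); P=C[m]; print(len(P), np.linalg.lstsq(np.c_[P[:,:2],np.ones(len(P))],P[:,2],rcond=None)[0], cv2.minAreaRect(P[:,:2].astype(np.float32)))
E
```

```text
3.3833 [0.4428 0.0218 0.261 ] [[0.0048, 1.0, -0.0006], [1.0, -0.0048, 0.0002], [0.0002, -0.0006, -1.0]] [ 0.2538  0.0429 -0.3175] 0.08492418710842639
1268
((0.5059478878974915, -0.004690274596214294), (0.04723717272281647, 0.22706355154514313), 20.693222045898438) [0.1257 0.1436 0.2764]
32118 [-0.0544  0.0049  0.1329] ((0.585529625415802, -0.06668806076049805), (0.2568773627281189, 0.18089483678340912), 88.88101959228516)
```

```bash
python3 - <<'E'
from h import *
np.set_printoptions(precision=4,suppress=True)
im=cv2.imread("pics/w1.png")[:,:,::-1].astype(int); C=np.load("w1C.npy"); Z=C[...,2]; r,g,b=im[...,0],im[...,1],im[...,2]
m=(r>120)&(g>90)&(b<90)&(r>b+60)&(Z>.12)&(Z<.15)&(C[...,0]>.5)&(C[...,0]<.56); P=C[m]
print(len(P),cv2.minAreaRect(P[:,:2].astype(np.float32)),np.percentile(P[:,2],[2,50,98]))
Q=P[P[:,2]>.14]; print(Q.mean(0),cv2.fitLine(Q[:,:2].astype(np.float32),cv2.DIST_HUBER,0,.01,.01).ravel(),Q.min(0),Q.max(0))
# lip & slab & red
m=(Z>.088)&(Z<.1)&(r>120)&(abs(r-b)<40)&(C[...,1]>.05)&(C[...,1]<.12); P=C[m]
if len(P)>20: print("lip",len(P),cv2.fitLine(P[:,:2].astype(np.float32),cv2.DIST_HUBER,0,.01,.01).ravel(),np.median(P[:,2]),P.min(0),P.max(0))
for n in ["scene","side"]:
    im=cv2.imread(f"pics/{n}0.png")[:,:,::-1].astype(int); D=np.load(n+"C0.npy"); Z=D[...,2]; r,g,b=im[...,0],im[...,1],im[...,2]
    m=(Z>.085)&(Z<.1)&(r>130)&(abs(r-b)<40)&(D[...,1]>.04)&(D[...,1]<.12)&(D[...,0]>.3)&(D[...,0]<.85); P=D[m]
    print("lip",n,len(P),cv2.fitLine(P[:,:2].astype(np.float32),cv2.DIST_HUBER,0,.01,.01).ravel(),np.median(P[:,2]),P.min(0),P.max(0))
    m=(b>110)&(b>r+50)&(b>g+25)&(Z>.15)&(Z<.165)&(D[...,1]>.1)&(D[...,1]<.4)&(D[...,0]>.45)&(D[...,0]<.75); P=D[m]
    print("tubrim",cv2.minAreaRect(P[:,:2].astype(np.float32)),P.min(0),P.max(0))
    m=(r>120)&(r>g+60)&(r>b+60)&(Z>.005)&(Z<.04)&(D[...,1]<-.2)&(D[...,0]>.35)&(D[...,0]<.65); P=D[m]
    print("tray",cv2.minAreaRect(P[:,:2].astype(np.float32)),np.percentile(P[:,2],[2,50,98]))
E
```

```text
1193 ((0.5284818410873413, -0.06381459534168243), (0.10950064659118652, 0.011217936873435974), 88.68009948730469) [0.1255 0.1435 0.1456]
[ 0.527  -0.0624  0.1434] [ 0.0138  0.9999  0.5264 -0.0624] [ 0.5222 -0.1185  0.1401] [ 0.5351 -0.0091  0.146 ]
lip 2794 [ 0.9998 -0.0208  0.5142  0.0764] 0.09228905274226848 [0.3398 0.0511 0.088 ] [0.6913 0.0825 0.0955]
lip scene 383 [ 0.9998 -0.0182  0.6026  0.0739] 0.09198636528071891 [0.3405 0.0663 0.0851] [0.8372 0.0872 0.0988]
tubrim ((0.595805287361145, 0.2294768989086151), (0.17537038028240204, 0.14743603765964508), 89.6953125) [0.5218 0.1415 0.1501] [0.6693 0.3172 0.1594]
tray ((0.5055081844329834, -0.36845603585243225), (0.16355232894420624, 0.12045396864414215), 0.9175605773925781) [0.0122 0.0231 0.0284]
lip side 369 [ 0.9998 -0.0181  0.5966  0.076 ] 0.09343744405217569 [0.3404 0.0655 0.086 ] [0.8376 0.084  0.0994]
tubrim ((0.5942521691322327, 0.2282683402299881), (0.17754977941513062, 0.14354023337364197), 89.57975006103516) [0.522 0.14  0.15 ] [0.6659 0.3174 0.1614]
tray ((0.5043414831161499, -0.36714670062065125), (0.15943020582199097, 0.13033372163772583), 0.8357013463973999) [0.0055 0.0237 0.03  ]
```

Call:
move_arm(
  jaw=[6,6,6,6,5,5,5,5,5,5],
  dp=[
    [-2.1,2.1,0],
    [-2.1,2.1,0],
    [-2.1,2.1,0],
    [-2.2,2.2,0],
    [0,0,3],
    [0,0,3],
    [0,0,3],
    [0,0,2.5],
    [0,0,2.1],
    [0,0,0],
  ],
  turn=[
    [0,0,0.014],
    [0,0,0],
    [0,0,0],
    [0,0,0],
    [0,0,0],
    [0,0,0],
    [0,0,0],
    [0,0,0],
    [0,0,0],
    [0,0,0],
  ],
)

```text
time_s: 4.27
position: [0.5242, -0.0603, 0.122]
tool_rot: [[0.013, 1.0, -0.007], [1.0, -0.013, 0.003], [0.002, -0.007, -1.0]]
ft_force: [0.2, -0.3, 0.0]
grip_width: 0.0497
gripper_force: 0.0
```

Call:
move_arm(
  jaw=[0,0,0,0,0],
  dp=[
    [0,0,0],
    [0,0,0],
    [0,0,0],
    [0,0,0],
    [0,0,0],
  ],
  turn=[
    [0,0,0],
    [0,0,0],
    [0,0,0],
    [0,0,0],
    [0,0,0],
  ],
  force=25,
)

```text
time_s: 4.68
position: [0.5286, -0.0623, 0.1269]
tool_rot: [[0.015, 1.0, 0.007], [1.0, -0.015, -0.001], [-0.0, 0.007, -1.0]]
ft_force: [9.2, 2.4, -4.2]
grip_width: 0.01
gripper_force: 27.4
```

Call:
move_arm(
  jaw=[0,0,0,0,0,0,0,0,0,0,0,0],
  dp=[
    [0,0.5,-1.0],
    [0,0.56,-1.05],
    [0,0.95,-1.3],
    [0,1.0,-1.25],
    [0,1.15,-1.1],
    [0,1.25,-1.0],
    [0,1.35,-0.85],
    [0,1.4,-0.75],
    [0,1.5,-0.55],
    [0,1.55,-0.45],
    [0,1.57,-0.25],
    [0,1.6,-0.13],
  ],
  turn=[
    [0,0,0],
    [0,0,0],
    [0,0,0],
    [0,0,0],
    [0,0,0],
    [0,0,0],
    [0,0,0],
    [0,0,0],
    [0,0,0],
    [0,0,0],
    [0,0,0],
    [0,0,0],
  ],
)

```text
time_s: 5.68
position: [0.6701, -0.0648, 0.2246]
tool_rot: [[0.015, 1.0, 0.001], [1.0, -0.015, -0.001], [-0.001, 0.001, -1.0]]
ft_force: [-5.3, -1.6, 8.7]
grip_width: 0.0098
gripper_force: 27.6
```

```bash
python3 - <<'E'
from h import *
s=observe(); print(s["position"],s["q"],s["ft_force"],s["wrist_torque"])
for a in (1,): 
    im,d=cams.get_image("side"); save("s1",im[130:330,140:400].repeat(3,0).repeat(3,1)[:600,:780])
E
```

```text
[ 0.67008632 -0.06481704  0.22464378] [-1.55511420e+01  3.49618558e+01  5.26233675e+01 -6.57204273e-02
  9.23414193e+01 -1.46772750e+01] [-5.34396188 -1.57038715  8.71637651] [-0.21768474  0.99872768 -0.0811517 ]
```

View pics/s1.png

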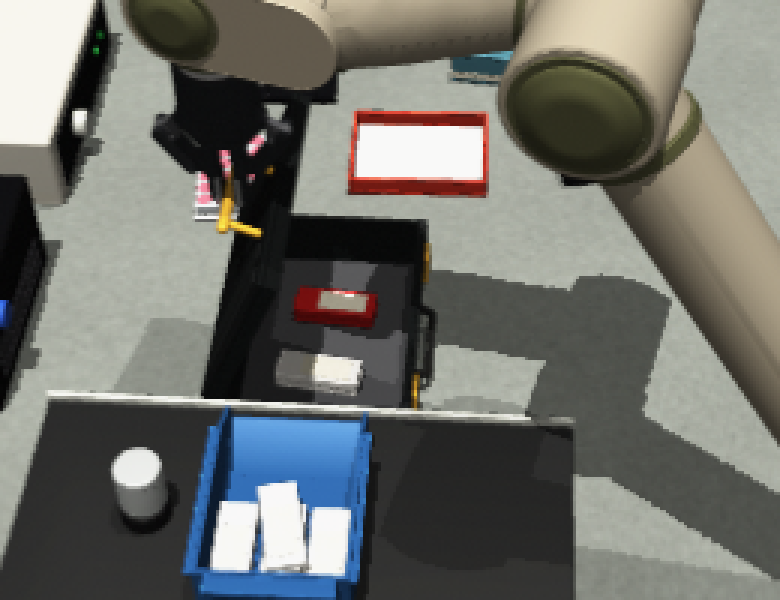

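The side crop shows the lid nearly upright, the red mailer at crop (335,305), the white one at (320,370) beside it. Continue opening.

Call:
move_arm(
  jaw=[0,0,0,0,0,0,2.5,3,3,3],
  dp=[
    [0,1.6,0.05],
    [0,1.58,0.2],
    [0,1.57,0.35],
    [0,1.5,0.5],
    [0,0.8,0.3],
    [0,0,0],
    [0,-0.1,0],
    [0,0,0],
    [0,0,-3],
    [0,0,-4],
  ],
  turn=[
    [0,0,0],
    [0,0,0],
    [0,0,0],
    [0,0,0],
    [0,0,0],
    [0,0,0],
    [0,0,0],
    [0,0,0],
    [0,0,0],
    [0,0,0],
  ],
)

```text
time_s: 6.57
position: [0.7386, -0.0653, 0.2759]
tool_rot: [[0.015, 1.0, -0.007], [1.0, -0.015, 0.002], [0.002, -0.007, -1.0]]
ft_force: [0.3, -1.5, 0.4]
grip_width: 0.0297
gripper_force: 0.0
```

Call:
move_arm(
  jaw=[3,3,4,7,8.5,8.5,8.5,8.5],
  dp=[
    [0,-1,-3],
    [0,-3,-1],
    [0,-4,0],
    [-1,-4,0],
    [-1,-3,0],
    [-1,-2,0],
    [0,0,0],
    [0,0,0],
  ],
  turn=[
    [0,0,0],
    [0,0,0],
    [0,0,0],
    [0,0,0],
    [0,0,0],
    [0,0,0],
    [0,0,0],
    [0,0,0],
  ],
)

```text
time_s: 7.23
position: [0.5687, -0.0933, 0.3194]
tool_rot: [[0.016, 1.0, 0.002], [1.0, -0.016, -0.001], [-0.0, 0.002, -1.0]]
ft_force: [0.1, -0.2, -0.1]
grip_width: 0.0852
gripper_force: 0.0
```

```bash
python3 - <<'E'
import sys; sys.argv=["","w2"]
from see import *
np.set_printoptions(precision=4,suppress=True)
def rep(nm,im,C):
    im=im.astype(int); Z=C[...,2]; r,g,b=im[...,0],im[...,1],im[...,2]
    m=(r>90)&(r>g+50)&(r>b+50)&(C[...,1]>-.22)&(C[...,1]<.08)&(C[...,0]>.48)&(C[...,0]<.69)
    m=cv2.morphologyEx(m.astype(np.uint8),cv2.MORPH_OPEN,np.ones((3,3)))>0
    P=C[m]; T=P[P[:,2]>np.percentile(P[:,2],50)-.006] if len(P) else P
    print(nm,"red",len(P), len(P) and (cv2.minAreaRect(T[:,:2].astype(np.float32)),np.percentile(P[:,2],[2,50,98])))
    k=(Z>.1)&(C[...,0]>.6)&(C[...,1]>-.2)&(C[...,1]<.06)&(Z<.3)&(r<90)
    P=C[k]; print(" lid", len(P), len(P) and np.percentile(P,[2,50,98],axis=0).tolist())
rep("wrist",im,C)
im,d=cams.get_image("side"); rep("side",im,cloud("side",d))
E
```

```text
7.2333 [ 0.5687 -0.0933  0.3194] [[0.0159, 0.9999, 0.0021], [0.9999, -0.0159, -0.0005], [-0.0005, 0.0021, -1.0]] [ 0.0672 -0.246  -0.1008] 0.08519802086560718
wrist red 1159 (((0.5864631533622742, -0.07646220177412033), (0.10580535233020782, 0.08737587183713913), 84.61326599121094), array([0.0109, 0.0312, 0.033 ]))
 lid 29596 [[0.6789071175798821, -0.16312692095562017, 0.106375596869779], [0.6897217222555858, -0.04245486957879864, 0.21019289425559107], [0.6978157201681848, 0.05241806234820965, 0.2557291364700359]]
side red 162 (((0.5806711316108704, -0.10574636608362198), (0.03843913972377777, 0.08593770116567612), 76.82230377197266), array([0.0158, 0.0307, 0.0365]))
 lid 7766 [[0.6795218437869761, -0.19156012765678185, 0.10383822950913665], [1.0367602488379717, -0.06668984218999796, 0.13256670069152243], [1.2584952001600094, 0.046715634221436424, 0.28615999443468154]]
```

View pics/w2.png

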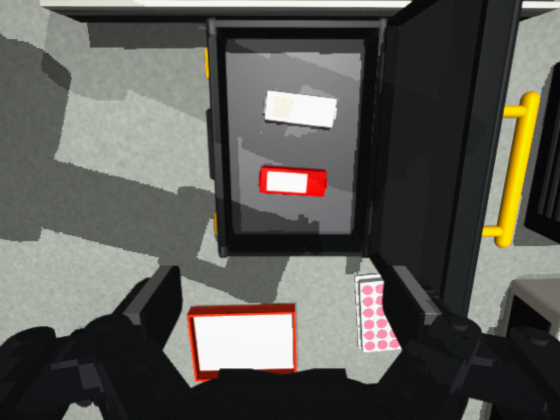

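The wrist view shows the lid upright, the red mailer at (293,181) with long side almost along x, and a white one at (301,109); tray (243,343).

```bash
python3 - <<'E'
from h import *
np.set_printoptions(precision=4,suppress=True)
im=cv2.imread("pics/w2.png")[:,:,::-1].astype(int); C=np.load("w2C.npy"); r,g,b=im[...,0],im[...,1],im[...,2]
m=np.zeros(r.shape,bool); m[155:205,245:340]=True
m&=((r>90)&(r>g+50)&(r>b+50))|((r>170)&(np.mgrid[0:420,0:560][1]<312)&(np.mgrid[0:420,0:560][1]>264)&(np.mgrid[0:420,0:560][0]>170)&(np.mgrid[0:420,0:560][0]<194))
P=C[m]; print(len(P)); T=P[P[:,2]>.026]; print(cv2.minAreaRect(T[:,:2].astype(np.float32)),T.mean(0),np.percentile(P[:,2],[2,50,98]))
m=np.zeros(r.shape,bool); m[85:135,255:345]=True; m&=(r>180)&(abs(r-b)<70)
P=C[m]; T=P[P[:,2]>.024]; print("white",cv2.minAreaRect(T[:,:2].astype(np.float32)),np.median(P[:,2]))
m=np.zeros(r.shape,bool); m[295:400,180:305]=True; m&=(r>150)&(r>b+60); P=C[m]; T=P[P[:,2]>.018]; print("tray",cv2.minAreaRect(T[:,:2].astype(np.float32)),np.median(T[:,2]))
E
```

```text
1877
((0.5864631533622742, -0.07646220177412033), (0.10580535233020782, 0.08737587183713913), 84.61326599121094) [ 0.5828 -0.1109  0.0334] [0.0117 0.0314 0.0334]
white ((0.5931041836738586, -0.02263663336634636), (0.0338449664413929, 0.08717753738164902), 82.40226745605469) 0.03147664982778098
tray ((0.5028703212738037, -0.22550998628139496), (0.15989024937152863, 0.40482544898986816), 1.1003715991973877) 0.023390416267339675
```

```bash
python3 - <<'E'
from h import *
im=cv2.imread("pics/w2.png")[:,:,::-1].astype(int); C=np.load("w2C.npy"); r,g,b=im[...,0],im[...,1],im[...,2]
m=np.zeros(r.shape,bool); m[155:205,245:340]=True
m&=(r>90)&(r>g+50)&(r>b+50)
P=C[m]; P=P[(P[:,2]>.028)&(P[:,2]<.037)&(abs(P[:,1]+.108)<.03)&(abs(P[:,0]-.583)<.06)]
print(len(P),cv2.minAreaRect(P[:,:2].astype(np.float32)),P.min(0),P.max(0))
# image-only rect to plane z=.032
n,l,st,_=cv2.connectedComponentsWithStats(m.astype(np.uint8)); k=1+st[1:,4].argmax(); yy,xx=np.nonzero(l==k)
s=observe(); Q=onplane("wrist",np.c_[xx,yy],.032,s); print(cv2.minAreaRect(Q[:,:2].astype(np.float32)))
E
```

```text
988 ((0.5836174488067627, -0.11226963251829147), (0.034335989505052567, 0.08585318922996521), 85.40736389160156) [ 0.54087188 -0.13207145  0.02800356] [ 0.62623958 -0.0923672   0.03407923]
((0.5839177370071411, -0.11048941314220428), (0.036350067704916, 0.08785345405340195), 85.16236877441406)
```

Call:
move_arm(
  jaw=[5.5,5.5,5.5,5.5,5.5,5.5,5.5,5.5,5.5,5.5,5.5,5.5],
  dp=[
    [0,0,0],
    [0,0,1],
    [0,0,1],
    [0,0,1],
    [0,0,1],
    [0,0,1],
    [0,0,1],
    [0,0,1],
    [0,0,1],
    [0,0,1],
    [0,0,1],
    [0,0,1],
  ],
  turn=[
    [0,0,-0.125],
    [0,0,-0.125],
    [0,0,-0.125],
    [0,0,-0.125],
    [0,0,-0.125],
    [0,0,-0.125],
    [0,0,-0.125],
    [0,0,-0.125],
    [0,0,-0.125],
    [0,0,-0.125],
    [0,0,-0.125],
    [0,0,-0.125],
  ],
)

```text
time_s: 8.33
position: [0.5702, -0.0927, 0.207]
tool_rot: [[-0.997, 0.079, -0.0], [0.079, 0.997, 0.0], [0.0, 0.0, -1.0]]
ft_force: [-0.3, -1.2, -0.0]
grip_width: 0.055
gripper_force: 0.0
```

Call:
move_arm(
  jaw=[5.5,5.5,5.5,5.5,5.5],
  dp=[
    [-1.68,-1.68,0],
    [0,0,3],
    [0,0,3],
    [0,0,3],
    [0,0,0],
  ],
  turn=[
    [0,0,0],
    [0,0,0],
    [0,0,0],
    [0,0,0],
    [0,0,0],
  ],
)

```text
time_s: 8.75
position: [0.5828, -0.1099, 0.112]
tool_rot: [[-0.996, 0.085, -0.01], [0.085, 0.996, 0.004], [0.01, 0.003, -1.0]]
ft_force: [-0.3, -0.6, -0.2]
grip_width: 0.0549
gripper_force: 0.0
```

```bash
python3 - <<'E'
from h import *
s=observe(); print(s["position"],np.array(s["tool_rot"]).round(3).tolist(),np.round(s["q"],1)); print(np.array(cams.calibration("wrist")["tool_from_camera"]).round(3))
E
```

```text
[ 0.58276838 -0.10994343  0.11204666] [[-0.996, 0.085, -0.01], [0.085, 0.996, 0.004], [0.01, 0.003, -1.0]] [ -22.1   32.4   77.1    0.    71.1 -107.2]
[[-0.001  0.96   0.28   0.071]
 [ 1.     0.001  0.001  0.   ]
 [ 0.001  0.28  -0.96  -0.142]
 [ 0.     0.     0.     1.   ]]
```

Call:
move_arm(
  jaw=[5.5,5.5,5.5,5.5,0,0,0,0,0,0],
  dp=[
    [0,0,3],
    [0,0,3],
    [0,0,2.4],
    [0,0,1.2],
    [0,0,0],
    [0,0,0],
    [0,0,0],
    [0,0,0],
    [0,0,-2],
    [0,0,-3],
  ],
  turn=[
    [0,0,0],
    [0,0,0],
    [0,0,0],
    [0,0,0],
    [0,0,0],
    [0,0,0],
    [0,0,0],
    [0,0,0],
    [0,0,0],
    [0,0,0],
  ],
  force=30,
)

```text
time_s: 9.58
position: [0.5835, -0.1109, 0.0716]
tool_rot: [[-0.996, 0.086, -0.004], [0.086, 0.996, 0.002], [0.004, 0.001, -1.0]]
ft_force: [0.5, 0.1, -0.1]
grip_width: 0.033
gripper_force: 32.9
```

Call:
move_arm(
  jaw=[0,0,0,0,0,0,0,0,0,0,0,0],
  dp=[
    [0,0,-3],
    [0,0,-3],
    [0.7,-3.27,0],
    [0.7,-3.27,0],
    [0.7,-3.27,0],
    [0.7,-3.27,0],
    [0.7,-3.27,0],
    [0.7,-3.27,0],
    [0.7,-3.27,0],
    [0.8,-3.27,0],
    [0,0,3],
    [0,0,2],
  ],
  turn=[
    [0,0,0],
    [0,0,0],
    [0,0,0],
    [0,0,0],
    [0,0,0],
    [0,0,0],
    [0,0,0],
    [0,0,0],
    [0,0,0],
    [0,0,0],
    [0,0,0],
    [0,0,0],
  ],
)

```text
time_s: 10.58
position: [0.5046, -0.3692, 0.0824]
tool_rot: [[-0.996, 0.089, 0.002], [0.089, 0.996, -0.002], [-0.002, -0.002, -1.0]]
ft_force: [0.1, 1.2, -1.2]
grip_width: 0.0329
gripper_force: 32.9
```

Call:
move_arm(
  jaw=[0,0],
  dp=[
    [0,0,0],
    [0,0,0],
  ],
  turn=[
    [0,0,0],
    [0,0,0],
  ],
)

```text
time_s: 10.75
position: [0.5052, -0.367, 0.0827]
tool_rot: [[-0.996, 0.086, -0.0], [0.086, 0.996, 0.0], [0.0, 0.0, -1.0]]
ft_force: [-0.2, 0.5, 0.5]
grip_width: 0.0329
gripper_force: 32.9
```

Call:
move_arm(
  jaw=[0,0,0,0,5.2,5.2,5.2,5.2,5.2,5.2,5.2,5.2],
  dp=[
    [0,0,2.8],
    [0,0,2.8],
    [0,0,1.8],
    [0,0,0],
    [0,0,0],
    [0,0,0],
    [0,0,-2],
    [0,0,-4],
    [0,0,-4],
    [0,0,-4],
    [0,0,-4],
    [0,0,-4],
  ],
  turn=[
    [0,0,0],
    [0,0,0],
    [0,0,0],
    [0,0,0],
    [0,0,0],
    [0,0,0],
    [0,0,0],
    [0,0,0],
    [0,0,0],
    [0,0,0],
    [0,0,0],
    [0,0,0],
  ],
)

```text
time_s: 11.75
position: [0.5051, -0.3665, 0.2321]
tool_rot: [[-0.996, 0.085, 0.002], [0.085, 0.996, -0.002], [-0.002, -0.002, -1.0]]
ft_force: [0.1, -0.4, -0.3]
grip_width: 0.0518
gripper_force: 0.0
```

Call:
move_arm(
  jaw=[5,3,0,0,0,0,0,0,0,0,0,0],
  dp=[
    [0,0,-3],
    [-0.15,4.05,0],
    [-0.15,4.05,0],
    [-0.15,4.05,0],
    [-0.15,4.05,0],
    [-0.15,4.05,0],
    [-0.15,4.05,0],
    [-0.15,4.05,0],
    [-0.15,4.05,0],
    [-0.15,4.05,0],
    [-0.15,4.05,0],
    [-0.15,4.05,0],
  ],
  turn=[
    [0,0,0],
    [0,0,0],
    [0,0,0],
    [0,0,0],
    [0,0,0],
    [0,0,0],
    [0,0,0],
    [0,0,0],
    [0,0,0],
    [0,0,0],
    [0,0,0],
    [0,0,0],
  ],
)

```text
time_s: 12.75
position: [0.5595, 0.0776, 0.26]
tool_rot: [[-0.996, 0.085, 0.003], [0.085, 0.996, -0.0], [-0.003, -0.0, -1.0]]
ft_force: [0.5, -0.5, -0.4]
grip_width: 0.0002
gripper_force: 0.0
```

```bash
python3 - <<'E'
from h import *
np.set_printoptions(precision=4,suppress=True)
s=observe(); print(s["time_s"],s["position"],np.array(s["tool_rot"]).round(3).tolist(),np.round(s["q"],1))
n="side"; im,d=cams.get_image(n); save("s2",im); D=cloud(n,d); im=im.astype(int); Z=D[...,2]; r,g,b=im[...,0],im[...,1],im[...,2]
m=(r>100)&(r>g+60)&(r>b+60)&(Z<.05)&(D[...,1]<-.2)&(D[...,0]>.35)&(D[...,0]<.65); P=D[m]
Q=P[(P[:,2]>.004)&(abs(P[:,0]-.505)<.06)&(abs(P[:,1]+.367)<.045)]; print("red in tray",len(Q),Q.mean(0) if len(Q) else 0,np.percentile(Q[:,2],[5,50,95]) if len(Q) else 0,cv2.minAreaRect(Q[:,:2].astype(np.float32)) if len(Q) else 0)
E
```

```text
12.75 [0.5595 0.0776 0.26  ] [[-0.996, 0.085, 0.003], [0.085, 0.996, -0.0], [-0.003, -0.0, -1.0]] [ -4.1  22.2  68.9  -0.   88.7 -89.2]
red in tray 16 [ 0.5057 -0.3494  0.0102] [0.006  0.0094 0.0156] ((0.502085268497467, -0.34564751386642456), (0.015939969569444656, 0.07750267535448074), 84.91304016113281)
```

Call:
move_arm(
  jaw=[0,0,0,0,0,0,0,0,0,0],
  dp=[
    [0,0,0],
    [-0.43,3.72,0],
    [-0.43,3.72,0],
    [-0.43,3.72,0],
    [-0.43,3.72,0],
    [-0.43,3.72,0],
    [-0.43,3.72,0],
    [-0.43,3.72,0],
    [-0.43,3.72,0],
    [0,0,0],
  ],
  turn=[
    [0,0,-0.085],
    [0,0,0],
    [0,0,0],
    [0,0,0],
    [0,0,0],
    [0,0,0],
    [0,0,0],
    [0,0,0],
    [0,0,0],
    [0,0,0],
  ],
)

```text
time_s: 13.63
position: [0.5932, 0.379, 0.2583]
tool_rot: [[-1.0, -0.005, 0.001], [-0.005, 1.0, 0.002], [-0.001, 0.002, -1.0]]
ft_force: [0.3, -0.3, -0.4]
grip_width: 0.0002
gripper_force: 0.0
```

```bash
python3 - <<'E'
from h import *
import sys
np.set_printoptions(precision=4,suppress=True)
s=observe(); print(s["time_s"],s["position"],np.array(s["tool_rot"]).round(3).tolist(),np.round(s["q"],1))
def tub(n,im,D):
    im=im.astype(int); Z=D[...,2]; r,g,b=im[...,0],im[...,1],im[...,2]
    m=(b>90)&(b>r+40)&(b>g+20)&(Z>.148)&(Z<.162)&(D[...,1]>.1)&(D[...,1]<.4)&(D[...,0]>.45)&(D[...,0]<.75); P=D[m]
    L=P[P[:,1]>np.percentile(P[:,1],99.5)-.012]
    print(n,len(P),cv2.minAreaRect(P[:,:2].astype(np.float32)),P.min(0),P.max(0),"ledge x",L[:,0].min(),L[:,0].max())
for n in ["wrist","side"]:
    im,d=cams.get_image(n); save(n[0]+"3",im); tub(n,im,cloud(n,d,s))
E
```

```text
13.6333 [0.5932 0.379  0.2583] [[-1.0, -0.005, 0.001], [-0.005, 1.0, 0.002], [-0.001, 0.002, -1.0]] [ 22.9  37.9  41.7   0.1 100.3 -67.4]
wrist 9472 ((0.595755398273468, 0.2322990894317627), (0.1649528443813324, 0.1442786157131195), 89.87399291992188) [0.5237 0.1497 0.148 ] [0.6679 0.3149 0.157 ] ledge x 0.5411061516161937 0.6509610961492166
side 203 ((0.5816007852554321, 0.2647053003311157), (0.17602184414863586, 0.09051631391048431), 26.90665626525879) [0.5222 0.1858 0.1485] [0.6664 0.3147 0.1597] ledge x 0.634269141567075 0.6486719499197323
```

View pics/s3.png

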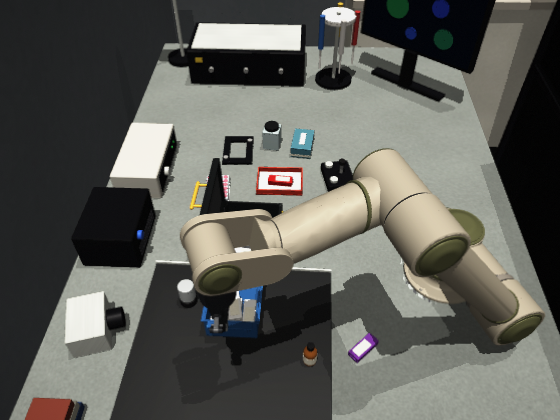

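Call:
move_arm(
  jaw=[0,0,0,0,0,0,0,0,0,0,0],
  dp=[
    [0,0,3.5],
    [0,0,3.5],
    [0,0,3.5],
    [0,0,2.8],
    [0,-1.5,0],
    [0,-1.5,0],
    [0,-1,0],
    [0,-0.8,0],
    [0,-0.8,0],
    [0,-0.8,0],
    [0,0,0],
  ],
  turn=[
    [0,0,0],
    [0,0,0],
    [0,0,0],
    [0,0,0],
    [0,0,0],
    [0,0,0],
    [0,0,0],
    [0,0,0],
    [0,0,0],
    [0,0,0],
    [0,0,0],
  ],
)

```text
time_s: 14.65
position: [0.5947, 0.3075, 0.1258]
tool_rot: [[-1.0, 0.002, 0.001], [0.002, 1.0, -0.0], [-0.001, -0.0, -1.0]]
ft_force: [0.8, -0.6, -0.0]
grip_width: -0.0001
gripper_force: 0.0
```

```bash
cat > tub.py <<'E'
from h import *
np.set_printoptions(precision=4,suppress=True)
s=observe(); im,d=cams.get_image("wrist"); D=cloud("wrist",d,s); im=im.astype(int); Z=D[...,2]; r,g,b=im[...,0],im[...,1],im[...,2]
print(s["time_s"],s["position"],np.array(s["tool_rot"]).round(3).tolist(),np.round(s["q"],1),np.round(s["ft_force"],1))
m=(b>80)&(b>r+40)&(b>g+20)&(Z>.148)&(Z<.162)&(D[...,1]>.05)&(D[...,1]<.4)&(D[...,0]>.45)&(D[...,0]<.75); P=D[m]
print(len(P),P.min(0),P.max(0),np.percentile(P[:,1],99))
E
python3 tub.py
```

```text
14.65 [0.5947 0.3075 0.1258] [[-1.0, 0.002, 0.001], [0.002, 1.0, -0.0], [-0.001, -0.0, -1.0]] [ 17.2  38.4  62.4  -0.   79.1 -72.6] [ 0.8 -0.6 -0. ]
15481 [0.524  0.2141 0.148 ] [0.5974 0.293  0.1568] 0.2926144294774705
```

Call:
move_arm(
  jaw=[0,0,0,0],
  dp=[
    [0,-0.25,0],
    [0,-0.25,0],
    [0,-0.2,0],
    [0,0,0],
  ],
  turn=[
    [0,0,0],
    [0,0,0],
    [0,0,0],
    [0,0,0],
  ],
)

```text
time_s: 15.03
position: [0.5944, 0.302, 0.1251]
tool_rot: [[-1.0, 0.001, 0.0], [0.001, 1.0, 0.0], [-0.0, 0.0, -1.0]]
ft_force: [0.5, 0.2, 0.4]
grip_width: -0.0001
gripper_force: 0.3
```

Call:
move_arm(
  jaw=[0,0,0],
  dp=[
    [0,-0.15,0],
    [0,-0.1,0],
    [0,0,0],
  ],
  turn=[
    [0,0,0],
    [0,0,0],
    [0,0,0],
  ],
)

```text
time_s: 15.28
position: [0.5947, 0.3003, 0.1252]
tool_rot: [[-1.0, 0.0, 0.001], [0.0, 1.0, 0.002], [-0.001, 0.002, -1.0]]
ft_force: [2.2, 7.1, -0.7]
grip_width: -0.0
gripper_force: 3.0
```

Call:
move_arm(
  jaw=[0,0,0.5,2.2,2.2,2.2,2.2,2.2,2.2,2.2,2.2,2.2],
  dp=[
    [0,3,0],
    [0,3,0],
    [0,0,-3.5],
    [0,0,-4],
    [0,0,0],
    [0,0,0],
    [0,0,0],
    [0,0,0],
    [0,0,0],
    [0,0,0],
    [0,0,0],
    [0,0,0],
  ],
  turn=[
    [0,0,0],
    [0,0,0],
    [0,0,0],
    [0,0,0],
    [0.125,0,0],
    [0.125,0,0],
    [0.125,0,0],
    [0.125,0,0],
    [0.125,0,0],
    [0.125,0,0],
    [0.125,0,0],
    [0,0,0],
  ],
)

```text
time_s: 16.28
position: [0.5932, 0.3613, 0.1949]
tool_rot: [[-1.0, -0.007, -0.003], [-0.002, 0.634, -0.774], [0.008, -0.773, -0.634]]
ft_force: [-1.0, 1.2, -1.0]
grip_width: 0.0219
gripper_force: 0.0
```

```bash
python3 tub.py
```

```text
16.2833 [0.5932 0.3613 0.1949] [[-1.0, -0.007, -0.003], [-0.002, 0.634, -0.774], [0.008, -0.773, -0.634]] [ 35.1  56.7  27.5 -47.2 120.6 -71.1] [-1.   1.2 -1. ]
4587 [0.5239 0.1145 0.148 ] [0.6678 0.2885 0.156 ] 0.28711415137193075
```

Call:
move_arm(
  jaw=[2.2,2.2,2.2,2.2,2.2,2.2,2.2],
  dp=[
    [0,-1.2,1.9],
    [0,-1.16,1.95],
    [0,0,1.5],
    [0,0,1.5],
    [0,0,1.5],
    [0,0,0],
    [0,0,0],
  ],
  turn=[
    [0,0,0],
    [0,0,0],
    [0,0,0],
    [0,0,0],
    [0,0,0],
    [0,0,0],
    [0,0,0],
  ],
)

```text
time_s: 16.92
position: [0.5947, 0.2792, 0.1663]
tool_rot: [[-1.0, 0.004, -0.001], [0.003, 0.644, -0.765], [-0.002, -0.765, -0.644]]
ft_force: [-0.3, -0.1, 0.1]
grip_width: 0.0222
gripper_force: 0.0
```

```bash
python3 - <<'E'
import sys; sys.argv=["","w4"]
import see
E
```

```text
16.9167 [0.5947 0.2792 0.1663] [[-1.0, 0.0037, -0.0011], [0.0032, 0.6443, -0.7648], [-0.0022, -0.7648, -0.6443]] [-0.2635 -0.0603  0.074 ] 0.022235979712887485
```

View pics/w4.png

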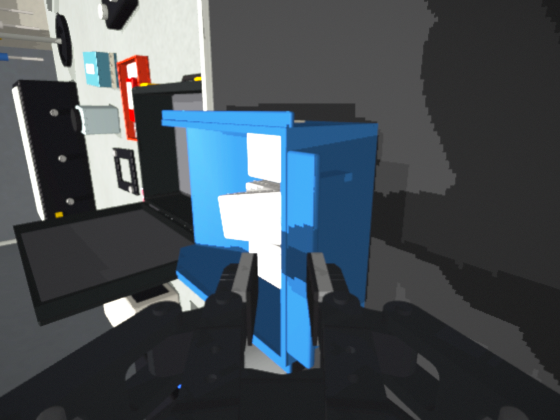

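The wrist view shows the ledge strip (columns 285–318) between the two fingertips (245 and 320), the jaws straddling it just short of engagement.

Call:
move_arm(
  jaw=[2.2,2.2,2.2,2.2],
  dp=[
    [0,0.6,0],
    [0,0,0.8],
    [0,0,0.9],
    [0,0,0],
  ],
  turn=[
    [0,0,0],
    [0,0,0],
    [0,0,0],
    [0,0,0],
  ],
)

```text
time_s: 17.3
position: [0.5941, 0.2697, 0.1475]
tool_rot: [[-1.0, -0.001, -0.003], [0.002, 0.64, -0.768], [0.003, -0.768, -0.64]]
ft_force: [0.8, -0.1, -1.3]
grip_width: 0.0221
gripper_force: 0.0
```

```bash
python3 - <<'E'
import numpy as np
# plan: foot pivot, ledge edge; tool phi; contact: lower finger inner corner holds ledge lower edge at depth d
fy,fz=0.078,0.085; w=.022
def tcp(T,phi,d,gap=0.0):
    # lower edge point rel foot (0.208,0.065) rotated by T (back up)
    c,s=np.cos(T),np.sin(T); e=np.array([fy+.208*c-.065*s, fz+.208*s+.065*c])
    z=np.array([-np.cos(phi),-np.sin(phi)]); y=np.array([np.sin(phi),-np.cos(phi)])
    return e+d*z-(w/2)*y+gap*y
prev=None
for T in range(0,70,5):
    phi=40+ max(0,T-20)*0.6
    p=tcp(np.radians(T),np.radians(phi),.012)
    if prev is not None:
        f=np.radians(prev[1]); dlt=p-prev[0]; z=np.array([-np.cos(f),-np.sin(f)]); y=np.array([np.sin(f),-np.cos(f)])
        print(T,phi,p.round(4),"dp cm y,z:",(100*dlt@y).round(2),(100*dlt@z).round(2),"turnx",-np.radians(phi-prev[1]).round(3))
    else: print(T,p.round(4))
    prev=(p,phi)
E
```

```text
0 [0.2697 0.1507]
5 40.0 [0.2633 0.1686] dp cm y,z: -1.78 -0.65 turnx -0.0
10 40.0 [0.2553 0.1858] dp cm y,z: -1.84 -0.5 turnx -0.0
15 40.0 [0.2458 0.2023] dp cm y,z: -1.87 -0.33 turnx -0.0
20 40.0 [0.235  0.2179] dp cm y,z: -1.89 -0.17 turnx -0.0
25 43.0 [0.2228 0.2317] dp cm y,z: -1.84 0.05 turnx -0.052
30 46.0 [0.2094 0.2443] dp cm y,z: -1.84 0.12 turnx -0.052
35 49.0 [0.1949 0.2557] dp cm y,z: -1.83 0.18 turnx -0.052
40 52.0 [0.1795 0.2658] dp cm y,z: -1.83 0.25 turnx -0.052
45 55.0 [0.1632 0.2745] dp cm y,z: -1.82 0.32 turnx -0.052
50 58.0 [0.1462 0.2818] dp cm y,z: -1.81 0.38 turnx -0.052
55 61.0 [0.1286 0.2875] dp cm y,z: -1.8 0.45 turnx -0.052
60 64.0 [0.1106 0.2917] dp cm y,z: -1.78 0.51 turnx -0.052
65 67.0 [0.0922 0.2942] dp cm y,z: -1.76 0.58 turnx -0.052
```

Call:
move_arm(
  jaw=[2.2,2.2,2.2,2.2,2.2,2.2,2.2,2.2,2.2,2.2],
  dp=[
    [0,-0.25,-0.2],
    [0,-0.9,-0.33],
    [0,-0.9,-0.32],
    [0,-0.92,-0.25],
    [0,-0.92,-0.25],
    [0,-0.93,-0.17],
    [0,-0.94,-0.16],
    [0,-0.95,-0.09],
    [0,-0.94,-0.08],
    [0,0,0],
  ],
  turn=[
    [0,0,0],
    [0,0,0],
    [0,0,0],
    [0,0,0],
    [0,0,0],
    [0,0,0],
    [0,0,0],
    [0,0,0],
    [0,0,0],
    [0,0,0],
  ],
)

```text
time_s: 18.13
position: [0.5946, 0.2351, 0.222]
tool_rot: [[-1.0, 0.003, 0.0], [0.002, 0.642, -0.767], [-0.003, -0.767, -0.642]]
ft_force: [0.2, 1.5, -0.4]
grip_width: 0.0222
gripper_force: 0.9
```

```bash
python3 - <<'E'
from h import *
s=observe(); print(s["position"],np.array(s["tool_rot"]).round(3).tolist(),np.round(s["q"],1),s["ft_force"])
a,_=cams.get_image("side"); b,_=cams.get_image("scene"); 
x=cv2.resize(a[200:380,120:360],None,fx=1.66,fy=1.66); y=cv2.resize(b[100:300,240:480],None,fx=1.66,fy=1.66); x=cv2.copyMakeBorder(x,0,max(0,y.shape[0]-x.shape[0]),0,0,cv2.BORDER_CONSTANT)
save("t1",np.hstack([x,y[:x.shape[0]]]))
E
```

```text
[0.59462201 0.23510244 0.22198193] [[-1.0, 0.003, 0.0], [0.002, 0.642, -0.767], [-0.003, -0.767, -0.642]] [ 26.8  45.2  47.8 -46.1 108.2 -69.5] [ 0.22361064  1.47989895 -0.41052175]
```

View pics/t1.png

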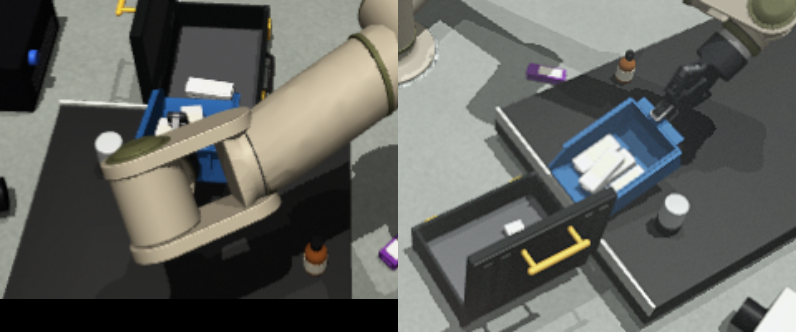

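Call:
move_arm(
  jaw=[2.2,2.2,2.2,2.2,2.2,2.2,2.2,2.2,2.2,2.2,2.2,2.2],
  dp=[
    [0,-0.92,0.02],
    [0,-0.92,0.03],
    [0,-0.92,0.06],
    [0,-0.92,0.06],
    [0,-0.92,0.09],
    [0,-0.91,0.09],
    [0,-0.92,0.12],
    [0,-0.91,0.13],
    [0,-0.91,0.16],
    [0,-0.91,0.16],
    [0,-0.91,0.19],
    [0,-0.9,0.19],
  ],
  turn=[
    [-0.026,0,0],
    [-0.026,0,0],
    [-0.026,0,0],
    [-0.026,0,0],
    [-0.026,0,0],
    [-0.026,0,0],
    [-0.026,0,0],
    [-0.026,0,0],
    [-0.026,0,0],
    [-0.026,0,0],
    [-0.026,0,0],
    [-0.026,0,0],
  ],
)

```text
time_s: 19.23
position: [0.5943, 0.1458, 0.2833]
tool_rot: [[-1.0, 0.001, -0.0], [0.001, 0.847, -0.532], [-0.0, -0.532, -0.847]]
ft_force: [0.1, 1.0, 0.3]
grip_width: 0.0222
gripper_force: 0.4
```

Call:
move_arm(
  jaw=[2.2,2.2,2.2,2.2,2.2,2.2,2.2,2.2,2.2],
  dp=[
    [0,-0.6,0.15],
    [0,-0.6,0.15],
    [0,-0.6,0.15],
    [0,-0.6,0.17],
    [0,-0.6,0.17],
    [0,-0.58,0.17],
    [0,0,0],
    [0,0,0],
    [0,0,0],
  ],
  turn=[
    [-0.018,0,0],
    [-0.017,0,0],
    [-0.017,0,0],
    [-0.018,0,0],
    [-0.017,0,0],
    [-0.017,0,0],
    [0,0,0],
    [0,0,0],
    [0,0,0],
  ],
)

```text
time_s: 19.98
position: [0.5942, 0.1111, 0.2921]
tool_rot: [[-1.0, 0.0, -0.001], [0.001, 0.896, -0.443], [0.0, -0.443, -0.896]]
ft_force: [-0.2, 1.4, -0.0]
grip_width: 0.022
gripper_force: 0.3
```

```bash
cat > two.py <<'E'
from h import *
import sys
s=observe(); print(s["time_s"],s["position"].round(4),np.array(s["tool_rot"]).round(3).tolist(),np.round(s["q"],1),np.round(s["ft_force"],1))
a,_=cams.get_image("side"); b,_=cams.get_image("scene"); 
x=cv2.resize(a[180:380,120:360],None,fx=1.66,fy=1.66); y=cv2.resize(b[100:300,240:480],None,fx=1.66,fy=1.66)
save(sys.argv[1],np.hstack([x,y]))
E
python3 two.py t2
```

```text
19.9833 [0.5942 0.1111 0.2921] [[-1.0, 0.0, -0.001], [0.001, 0.896, -0.443], [0.0, -0.443, -0.896]] [ 10.1  29.8  55.5 -26.2  98.8 -83. ] [-0.2  1.4 -0. ]
```

View pics/t2.png

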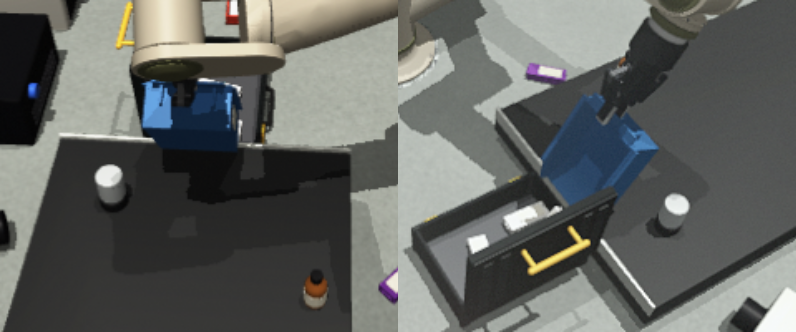

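Call:
move_arm(
  jaw=[2.2,2.2,2.2,2.2,2.2,2.2,2.2,2.2],
  dp=[
    [0,-0.58,0.19],
    [0,-0.58,0.19],
    [0,-0.58,0.19],
    [0,-0.3,0.1],
    [0,0,0],
    [0,0,0],
    [0,0,0],
    [0,0,0],
  ],
  turn=[
    [-0.018,0,0],
    [-0.017,0,0],
    [-0.017,0,0],
    [-0.01,0,0],
    [0,0,0],
    [0,0,0],
    [0,0,0],
    [0,0,0],
  ],
)

```text
time_s: 20.75
position: [0.5943, 0.0899, 0.2947]
tool_rot: [[-1.0, 0.0, -0.0], [0.0, 0.922, -0.387], [0.0, -0.387, -0.922]]
ft_force: [-0.2, 1.0, 0.0]
grip_width: 0.0219
gripper_force: 0.3
```

```bash
python3 - <<'E'
from h import *
s=observe(); p0=np.array(s["position"])[1:]; R=np.array(s["tool_rot"]); phi0=np.degrees(np.arctan2(-R[2,2],-R[1,2])); print(s["position"],phi0,s["ft_force"])
fy,fz=0.078,0.085; w=.022
def tcp(T,phi,d):
    c,s=np.cos(T),np.sin(T); e=np.array([fy+.208*c-.065*s, fz+.208*s+.065*c])
    z=np.array([-np.cos(phi),-np.sin(phi)]); y=np.array([np.sin(phi),-np.cos(phi)])
    return e+d*z-(w/2)*y
prev=(p0,phi0)
for T in list(range(60,-1,-5))+[-1.5]:
    phi=40+max(0,T-20)*.6; p=tcp(np.radians(T),np.radians(phi),.012)
    f=np.radians(prev[1]); dl=p-prev[0]
    print(T,p.round(4),"y,z",(100*dl@[np.sin(f),-np.cos(f)]).round(2),(100*dl@[-np.cos(f),-np.sin(f)]).round(2),"turn",-np.radians(phi-prev[1]).round(3)); prev=(p,phi)
E
```

```text
[0.59425498 0.0898906  0.29471445] 67.25112653094384 [-0.20925198  1.00709977  0.0473769 ]
60 [0.1106 0.2917] y,z 2.02 -0.52 turn 0.057
55 [0.1286 0.2875] y,z 1.81 -0.42 turn 0.052
50 [0.1462 0.2818] y,z 1.82 -0.35 turn 0.052
45 [0.1632 0.2745] y,z 1.83 -0.29 turn 0.052
40 [0.1795 0.2658] y,z 1.83 -0.22 turn 0.052
35 [0.1949 0.2557] y,z 1.84 -0.15 turn 0.052
30 [0.2094 0.2443] y,z 1.84 -0.09 turn 0.052
25 [0.2228 0.2317] y,z 1.84 -0.02 turn 0.052
20 [0.235  0.2179] y,z 1.84 0.05 turn 0.052
15 [0.2458 0.2023] y,z 1.89 0.17 turn -0.0
10 [0.2553 0.1858] y,z 1.87 0.33 turn -0.0
5 [0.2633 0.1686] y,z 1.84 0.5 turn -0.0
0 [0.2697 0.1507] y,z 1.78 0.65 turn -0.0
-1.5 [0.2714 0.1452] y,z 0.52 0.23 turn -0.0
```

Call:
move_arm(
  jaw=[2.2,2.2,2.2,2.2,2.2,2.2,2.2,2.2,2.2,2.2,2.2,2.2],
  dp=[
    [0,1.01,-0.26],
    [0,1.01,-0.26],
    [0,0.9,-0.21],
    [0,0.9,-0.21],
    [0,0.91,-0.18],
    [0,0.91,-0.17],
    [0,0.92,-0.15],
    [0,0.91,-0.14],
    [0,0.92,-0.11],
    [0,0.91,-0.11],
    [0,0.92,-0.08],
    [0,0.92,-0.07],
  ],
  turn=[
    [0.028,0,0],
    [0.028,0,0],
    [0.026,0,0],
    [0.026,0,0],
    [0.026,0,0],
    [0.026,0,0],
    [0.026,0,0],
    [0.026,0,0],
    [0.026,0,0],
    [0.026,0,0],
    [0.026,0,0],
    [0.026,0,0],
  ],
)

```text
time_s: 21.75
position: [0.5943, 0.195, 0.254]
tool_rot: [[-1.0, 0.001, -0.0], [0.001, 0.755, -0.656], [-0.0, -0.656, -0.755]]
ft_force: [0.2, 1.2, 0.3]
grip_width: 0.0218
gripper_force: 0.6
```

Call:
move_arm(
  jaw=[2.2,2.2,2.2,2.2,2.2,2.2,2.2,2.2,2.2],
  dp=[
    [0,0.92,-0.05],
    [0,0.92,-0.04],
    [0,0.92,-0.01],
    [0,0.92,-0.01],
    [0,0.92,0.02],
    [0,0.92,0.03],
    [0,0.95,0.08],
    [0,0.94,0.09],
    [0,0,0],
  ],
  turn=[
    [0.026,0,0],
    [0.026,0,0],
    [0.026,0,0],
    [0.026,0,0],
    [0.026,0,0],
    [0.026,0,0],
    [0,0,0],
    [0,0,0],
    [0,0,0],
  ],
)

```text
time_s: 22.5
position: [0.594, 0.2455, 0.1986]
tool_rot: [[-1.0, -0.002, -0.002], [0.0, 0.645, -0.764], [0.003, -0.764, -0.645]]
ft_force: [-1.2, 0.5, -2.0]
grip_width: 0.0219
gripper_force: 0.7
```

```bash
python3 two.py t3
```

```text
22.5 [0.594  0.2455 0.1986] [[-1.0, -0.002, -0.002], [0.0, 0.645, -0.764], [0.003, -0.764, -0.645]] [ 27.5  46.7  48.3 -45.1 107.3 -67.7] [-1.2  0.5 -2. ]
```

View pics/t3.png

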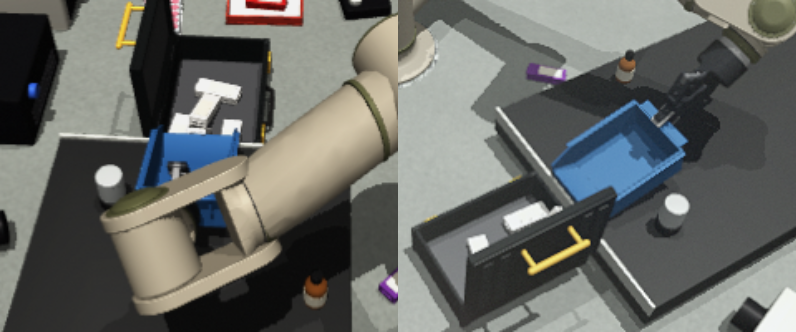

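Call:
move_arm(
  jaw=[2.2,2.2,2.2,2.2,2.2,2.2,2.2,2.2,2.2,2.2,2.2,2.2],
  dp=[
    [0,0.8,0.03],
    [0,0.8,0.04],
    [0,0.61,0.16],
    [0,0.61,0.17],
    [0,0.62,0.17],
    [0,0.59,0.21],
    [0,0.59,0.22],
    [0,0.6,0.22],
    [0,0.4,0.2],
    [0,0,0],
    [0,0,-1],
    [0,0,-2],
  ],
  turn=[
    [0,0,0],
    [0,0,0],
    [0,0,0],
    [0,0,0],
    [0,0,0],
    [0,0,0],
    [0,0,0],
    [0,0,0],
    [0,0,0],
    [0,0,0],
    [0,0,0],
    [0,0,0],
  ],
)

```text
time_s: 23.6
position: [0.5944, 0.2918, 0.1675]
tool_rot: [[-1.0, -0.0, -0.004], [0.003, 0.644, -0.765], [0.002, -0.765, -0.644]]
ft_force: [0.0, 0.9, 0.4]
grip_width: 0.022
gripper_force: 0.0
```

```bash
python3 tub.py
```

```text
23.6 [0.5944 0.2918 0.1675] [[-1.0, -0.0, -0.004], [0.003, 0.644, -0.765], [0.002, -0.765, -0.644]] [ 30.6  51.5  43.3 -44.2 109.8 -65.5] [0.  0.9 0.4]
10651 [0.5244 0.1143 0.148 ] [0.6685 0.3028 0.1608] 0.2895834261635295
```

Call:
move_arm(
  jaw=[2.2,2.2,2.2,2.2,2.2,2.2,2.2,2.2,2.2,2.2,2.2],
  dp=[
    [0,0,-4],
    [0,0,-4],
    [0,0,0],
    [0,0,0],
    [0,0,0],
    [0,0,0],
    [0,0,0],
    [0,0,-2],
    [0,0,-3],
    [0,0,-3],
    [0,0,-2],
  ],
  turn=[
    [0,0,0],
    [0,0,0],
    [-0.125,0,0],
    [-0.125,0,0],
    [-0.125,0,0],
    [-0.125,0,0],
    [-0.125,0,0],
    [-0.125,0,0],
    [-0.122,0,0],
    [0,0,0],
    [0,0,0],
  ],
)

```text
time_s: 24.57
position: [0.5948, 0.3606, 0.3233]
tool_rot: [[-1.0, 0.004, 0.005], [0.004, 1.0, 0.005], [-0.005, 0.005, -1.0]]
ft_force: [-0.4, -0.5, 0.3]
grip_width: 0.0218
gripper_force: 0.0
```

Call:
move_arm(
  jaw=[2.2,3,3,3,3,3,3,3,3,3,3,3],
  dp=[
    [0,-3.5,0],
    [-0.44,-3.47,0],
    [-0.86,-3.39,0],
    [-1.28,-3.26,0],
    [-1.68,-3.07,0],
    [-2.05,-2.84,0],
    [-2.39,-2.56,0],
    [-2.69,-2.24,0],
    [-2.95,-1.89,0],
    [-3.16,-1.51,0],
    [-3.32,-1.11,0],
    [-3.43,-0.68,0],
  ],
  turn=[
    [0,0,0.125],
    [0,0,0.125],
    [0,0,0.125],
    [0,0,0.125],
    [0,0,0.125],
    [0,0,0.125],
    [0,0,0.125],
    [0,0,0.125],
    [0,0,0.125],
    [0,0,0.125],
    [0,0,0.125],
    [0,0,0.125],
  ],
)

```text
time_s: 25.57
position: [0.5936, -0.0596, 0.3181]
tool_rot: [[-0.063, 0.998, 0.001], [0.998, 0.063, 0.002], [0.002, 0.001, -1.0]]
ft_force: [0.6, 0.0, 0.4]
grip_width: 0.0303
gripper_force: 0.0
```

Call:
move_arm(
  jaw=[3,3],
  dp=[
    [0,0,0],
    [0,0,0],
  ],
  turn=[
    [0,0,0.07],
    [0,0,0],
  ],
)

```text
time_s: 25.73
position: [0.5938, -0.0597, 0.3177]
tool_rot: [[0.006, 1.0, 0.0], [1.0, -0.006, 0.003], [0.003, 0.0, -1.0]]
ft_force: [0.3, 0.8, -0.1]
grip_width: 0.0299
gripper_force: 0.0
```

```bash
python3 - <<'E'
import sys; sys.argv=["","w5"]
from see import *
m=(C[...,0]>.505)&(C[...,0]<.665)&(C[...,1]>-.185)&(C[...,1]<.07)
r=im[...,0].astype(int); w=m&(r>150)
print("z max in case",np.percentile(C[w][:,2],[50,90,99,99.9]))
k=w&(C[...,2]>.06); print(k.sum(), C[k].mean(0) if k.any() else 0, C[k].min(0) if k.any() else 0, C[k].max(0) if k.any() else 0)
E
```

```text
25.7333 [ 0.5938 -0.0597  0.3177] [[0.0063, 1.0, 0.0002], [1.0, -0.0063, 0.0025], [0.0025, 0.0002, -1.0]] [ 0.3287  0.7505 -0.1288] 0.029918284815117678
z max in case [0.0323 0.0798 0.46   0.46  ]
1527 [0.6043 0.0331 0.1524] [ 0.5592 -0.0711  0.06  ] [0.6533 0.0589 0.46  ]
```

View pics/w5.png

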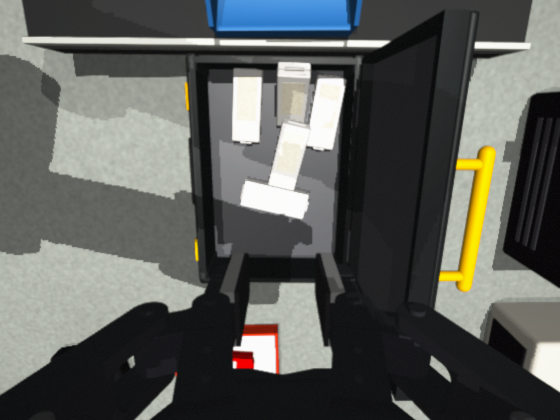

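The wrist view shows all five white mailers in the case: (247,105), (293,90), (327,112), (290,155), (275,199); the one at (293,90) leans near the slab-side wall.

```bash
python3 - <<'E'
from h import *
np.set_printoptions(precision=3,suppress=True)
C=np.load("w5C.npy")
for c in (285,293,302):
    for v in range(58,130,6): print(c,v,C[v,c])
C=C.copy()
for n,(u,v) in dict(a=(247,72),b=(247,135),c=(335,80),d=(322,145),e=(295,126),f=(282,185),rimtop=(247,58)).items(): print(n,C[v,u])
E
```

```text
285 58 [0.598 0.063 0.074]
285 64 [0.598 0.056 0.08 ]
285 70 [0.598 0.05  0.084]
285 76 [0.598 0.044 0.088]
285 82 [0.598 0.039 0.083]
285 88 [0.598 0.033 0.076]
285 94 [0.598 0.027 0.07 ]
285 100 [0.598 0.021 0.061]
285 106 [0.598 0.015 0.054]
285 112 [0.598 0.008 0.045]
285 118 [0.598 0.001 0.036]
285 124 [ 0.598 -0.005  0.055]
293 58 [0.607 0.063 0.075]
293 64 [0.607 0.056 0.08 ]
293 70 [0.606 0.05  0.084]
293 76 [0.606 0.044 0.088]
293 82 [0.606 0.039 0.083]
293 88 [0.607 0.033 0.077]
293 94 [0.607 0.027 0.069]
293 100 [0.607 0.021 0.061]
293 106 [0.607 0.015 0.055]
293 112 [0.608 0.008 0.046]
293 118 [0.608 0.001 0.037]
293 124 [ 0.608 -0.005  0.05 ]
302 58 [0.616 0.063 0.074]
302 64 [0.616 0.056 0.08 ]
302 70 [0.616 0.05  0.086]
302 76 [0.615 0.044 0.088]
302 82 [0.616 0.038 0.084]
302 88 [0.616 0.033 0.078]
302 94 [0.617 0.027 0.07 ]
302 100 [0.617 0.021 0.062]
302 106 [0.618 0.015 0.054]
302 112 [0.618 0.008 0.044]
302 118 [0.619 0.001 0.038]
302 124 [ 0.618 -0.005  0.049]
a [0.554 0.054 0.032]
b [ 0.552 -0.018  0.033]
c [0.657 0.044 0.032]
d [ 0.644 -0.031  0.032]
e [ 0.61  -0.007  0.055]
f [ 0.594 -0.081  0.033]
rimtop [0.559 0.063 0.074]
```

Call:
move_arm(
  jaw=[4.6,4.6,4.6,4.6,4.6,4.6,4.6,4.6,4.6,4.6],
  dp=[
    [3.4,0.45,0],
    [3.4,0.45,0],
    [3.4,0.46,0],
    [0,0,4],
    [0,0,4],
    [0,0,4],
    [0,0,4],
    [0,0,3],
    [0,0,2.6],
    [0,0,0],
  ],
  turn=[
    [0,0,0],
    [0,0,0],
    [0,0,0],
    [0,0,0],
    [0,0,0],
    [0,0,0],
    [0,0,0],
    [0,0,0],
    [0,0,0],
    [0,0,0],
  ],
  force=25,
)

```text
time_s: 26.62
position: [0.6051, 0.0464, 0.0972]
tool_rot: [[-0.004, 1.0, -0.009], [1.0, 0.004, 0.004], [0.004, -0.009, -1.0]]
ft_force: [0.1, 0.1, -0.6]
grip_width: 0.0463
gripper_force: 0.0
```

Call:
move_arm(
  jaw=[4.6,4.6,4.6],
  dp=[
    [0,0,0],
    [0,0,0],
    [0,0,0],
  ],
  turn=[
    [0,0,0],
    [0,0,0],
    [0,0,0],
  ],
)

```text
time_s: 26.87
position: [0.6088, 0.0453, 0.1043]
tool_rot: [[-0.001, 1.0, 0.004], [1.0, 0.001, 0.002], [0.002, 0.004, -1.0]]
ft_force: [1.0, -0.2, 0.3]
grip_width: 0.0459
gripper_force: 0.0
```

Call:
move_arm(
  jaw=[4.6,4.6,4.6,4.6,0,0,0,0],
  dp=[
    [-0.3,0,2],
    [0,0,2],
    [0,0,0.9],
    [0,0,0],
    [0,0,0],
    [0,0,0],
    [0,0,0],
    [0,0,0],
  ],
  turn=[
    [0,0,0],
    [0,0,0],
    [0,0,0],
    [0,0,0],
    [0,0,0],
    [0,0,0],
    [0,0,0],
    [0,0,0],
  ],
  force=25,
)

```text
time_s: 27.53
position: [0.6084, 0.0421, 0.0541]
tool_rot: [[-0.0, 1.0, 0.002], [1.0, 0.0, 0.003], [0.003, 0.002, -1.0]]
ft_force: [0.9, -0.0, 2.3]
grip_width: 0.0335
gripper_force: 31.9
```

Call:
move_arm(
  jaw=[0,0,0,0,0,0,0,0,0,0,0],
  dp=[
    [0,0,-1.5],
    [0,0,-1.5],
    [-1.5,0,0],
    [-1.5,0,0],
    [-1.5,0,0],
    [0,0,0],
    [0,0,1],
    [0,0,1],
    [0,0,1],
    [0,0,1],
    [0,0,0],
  ],
  turn=[
    [0,0,0],
    [0,0,0],
    [0,0,0],
    [0,0,0],
    [0,0,0],
    [0,0,0],
    [0,0,0],
    [0,0,0],
    [0,0,0],
    [0,0,0],
    [0,0,0],
  ],
)

```text
time_s: 28.45
position: [0.607, -0.0023, 0.0405]
tool_rot: [[-0.001, 1.0, -0.003], [1.0, 0.001, 0.003], [0.003, -0.003, -1.0]]
ft_force: [0.1, 0.0, -0.3]
grip_width: 0.0333
gripper_force: 33.4
```

```bash
python3 - <<'E'
import sys; sys.argv=["","w6"]
from see import *
E
```

```text
28.45 [ 0.607  -0.0023  0.0405] [[-0.0007, 1.0, -0.0028], [1.0, 0.0007, 0.0034], [0.0034, -0.0028, -1.0]] [ 0.1163  0.02   -0.2574] 0.033259345897833116
```

View pics/w6.png

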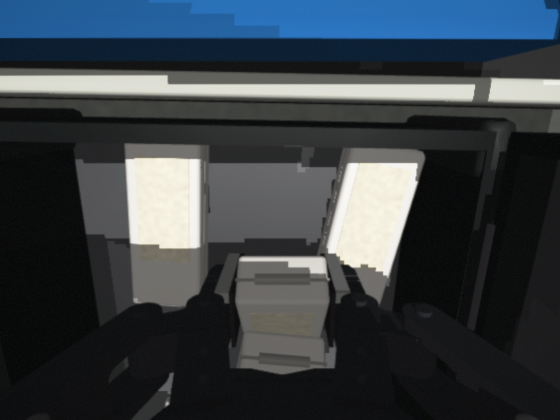

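The view shows the mailer held between the fingers (240–330, 260–365), the other two at (165,200) and (378,200), space clear beside the slab wall. (That is my eleventh picture, one over the limit; I'll use numbers only from here.)

Call:
move_arm(
  jaw=[4.4,4.4,4.4,4.4,4.4,4.4,4.4,4.4,4.4,4.4,4.4],
  dp=[
    [0,0,0],
    [0,0,0],
    [0,0,0],
    [0,0,-2],
    [0,0,-4],
    [0,0,-4],
    [0,0,-4],
    [-1.5,0,-4],
    [-1.5,0,-4],
    [-1.5,0,-4],
    [0,0,0],
  ],
  turn=[
    [0,0,0],
    [0,0,0],
    [0,0,0],
    [0,0,0],
    [0,0,0],
    [0,0,0],
    [0,0,0],
    [0,0,0],
    [0,0,0],
    [0,0,0],
    [0,0,0],
  ],
)

```text
time_s: 29.42
position: [0.6092, -0.0499, 0.3083]
tool_rot: [[0.002, 1.0, 0.014], [1.0, -0.002, -0.002], [-0.002, 0.014, -1.0]]
ft_force: [1.0, -0.1, 1.0]
grip_width: 0.0442
gripper_force: 0.0
```

```bash
python3 - <<'E'
import sys; sys.argv=["","w7"]
from see import *
r=im[...,0].astype(int); w=(C[...,0]>.505)&(C[...,0]<.668)&(C[...,1]>-.185)&(C[...,1]<.06)&(C[...,2]<.2)&(C[...,2]>.02)&(r>130)
print(w.sum(),"white z pct",np.percentile(C[w][:,2],[50,90,99,100]))
k=w&(C[...,2]>.06); print(k.sum(), k.any() and (C[k].min(0),C[k].max(0)))
# height map of case, 15mm cells, rows y from +0.06 down, cols x .505...665
P=C.reshape(-1,3); P=P[(P[:,2]<.2)]
for y in np.arange(.052,-.18,-.014):
    row=[]
    for x in np.arange(.512,.668,.014):
        q=P[(abs(P[:,0]-x)<.004)&(abs(P[:,1]-y)<.004)]; row.append(int(1000*np.median(q[:,2])) if len(q) else -1)
    print(f"{y:.3f}",row)
for q in ["mailer1_mid"]:
    for o in cams.outline_of("wrist",q): P2=C[o["mask"]]; print(round(o["p"],2),np.median(P2,0),o["mask"].sum())
E
```

```text
29.4167 [ 0.6092 -0.0499  0.3083] [[0.002, 0.9999, 0.0138], [1.0, -0.0019, -0.0015], [-0.0015, 0.0138, -0.9999]] [ 1.0031 -0.096   1.0014] 0.04420331647924388
9875 white z pct [0.0322 0.0459 0.0522 0.0562]
0 False
0.052 [11, 11, 31, 31, 30, 11, 11, 11, 11, 30, 31, 32]
0.038 [11, 11, 31, 31, 30, 11, 11, 11, 11, 31, 31, 31]
0.024 [11, 11, 31, 31, 18, 11, 30, 40, 41, 31, 31, 30]
0.010 [11, 11, 31, 32, 12, 11, 32, 42, 39, 31, 31, 11]
-0.004 [11, 11, 31, 31, 11, 11, 33, 44, 36, 31, 31, 11]
-0.018 [11, 12, 31, 31, 38, 48, 43, 45, 33, 31, 31, 18]
-0.032 [11, 11, 11, 11, 41, 51, 42, 45, 11, 11, 12, 24]
-0.046 [11, 11, 11, 22, 42, 50, 39, 45, 11, 11, 11, 29]
-0.060 [11, 11, 11, 34, 44, 46, 11, 11, 11, 11, 11, 33]
-0.074 [11, 11, 11, 35, 45, 40, 11, 11, 11, 11, 11, 30]
-0.088 [11, 11, 11, 36, 46, 34, 11, 11, 11, 11, 11, 34]
-0.102 [11, 11, 30, 31, 32, 27, 15, 11, 11, 11, 11, 36]
-0.116 [11, 11, 31, 31, 31, 31, 31, 31, 11, 11, 11, 37]
-0.130 [11, 11, 10, 31, 31, 31, 31, 31, 11, 11, 11, 34]
-0.144 [11, 11, 11, 11, 11, 11, 11, 30, 11, 11, 11, 39]
-0.158 [11, 11, 11, 11, 11, 11, 11, 11, 11, 11, 11, 36]
-0.172 [11, 11, 11, 11, 11, 11, 11, 11, 11, 11, 11, 48]
0.95 [0.5501 0.0174 0.0314] 2306
```

Call:
move_arm(
  jaw=[3,3,3,3,3,3],
  dp=[
    [-0.38,3.2,0],
    [-0.38,3.2,0],
    [-0.38,3.2,0],
    [-0.38,3.2,0],
    [0,0,0],
    [0,0,0],
  ],
  turn=[
    [0,0,0.017],
    [0,0,0],
    [0,0,0],
    [0,0,0],
    [0,0,0],
    [0,0,0],
  ],
)

```text
time_s: 30.02
position: [0.7366, -0.0641, 0.2951]
tool_rot: [[0.016, 1.0, -0.006], [1.0, -0.016, 0.004], [0.004, -0.006, -1.0]]
ft_force: [-0.6, 0.3, -0.2]
grip_width: 0.0301
gripper_force: 0.0
```

```bash
python3 - <<'E'
from h import *
np.set_printoptions(precision=4,suppress=True)
s=observe(); print(s["position"],np.array(s["tool_rot"]).round(3).tolist(),np.round(s["q"],1))
for n in ["wrist","side","scene"]:
    im,d=cams.get_image(n); D=cloud(n,d,s); im=im.astype(int); r,g,b=im[...,0],im[...,1],im[...,2]; Z=D[...,2]
    m=(r>120)&(g>90)&(b<90)&(r>b+60)&(Z>.1)&(Z<.26)&(D[...,0]>.67)&(D[...,0]<.8)&(abs(D[...,1]+.06)<.12); P=D[m]
    if len(P)>5: print(n,len(P),P.min(0),P.max(0),np.median(P,0))
    if n=="scene":
        m=(b>90)&(b>r+40)&(b>g+20)&(Z>.148)&(Z<.165)&(D[...,1]>.05)&(D[...,1]<.4)&(D[...,0]>.45)&(D[...,0]<.75); P=D[m]; print("rim",P.min(0),P.max(0)); A=np.c_[P[:,:2],np.ones(len(P))]; print(np.linalg.lstsq(A,P[:,2],rcond=None)[0])
E
```

```text
[ 0.7366 -0.0641  0.2951] [[0.016, 1.0, -0.006], [1.0, -0.016, 0.004], [0.004, -0.006, -1.0]] [-14.2  43.1  25.7   0.2 111.5 -13.2]
wrist 3338 [ 0.696  -0.1235  0.1048] [ 0.7399 -0.0136  0.231 ] [ 0.7322 -0.053   0.2281]
side 103 [ 0.7046 -0.1197  0.2201] [ 0.7378 -0.0117  0.2369] [ 0.7298 -0.0518  0.229 ]
scene 155 [ 0.6936 -0.1222  0.1135] [0.7391 0.0256 0.2344] [ 0.7307 -0.0913  0.2287]
rim [0.5851 0.1132 0.1482] [0.6696 0.2904 0.1602]
[-0.0252  0.0062  0.1685]
```

Call:
move_arm(
  jaw=[3,3,3,3,0,0,0,0],
  dp=[
    [0,-0.15,2.5],
    [0,-0.2,2.5],
    [0,0,2.5],
    [0,0,1.3],
    [0,0,0],
    [0,0,0],
    [0,0,0],
    [0,0,0],
  ],
  turn=[
    [0,0,0],
    [0,0,0],
    [0,0,0],
    [0,0,0],
    [0,0,0],
    [0,0,0],
    [0,0,0],
    [0,0,0],
  ],
  force=25,
)

```text
time_s: 30.83
position: [0.7317, -0.0635, 0.2151]
tool_rot: [[0.017, 1.0, 0.005], [1.0, -0.017, 0.002], [0.002, 0.005, -1.0]]
ft_force: [2.3, 1.1, 7.7]
grip_width: 0.01
gripper_force: 25.2
```

Call:
move_arm(
  jaw=[0,0,0,0,0,0,0,0,0,0],
  dp=[
    [0,-1.5,-0.5],
    [0,-1.55,-0.37],
    [0,-1.6,-0.2],
    [0,-1.58,-0.05],
    [0,-1.6,0.12],
    [0,-1.57,0.26],
    [0,-1.55,0.42],
    [0,-1.48,0.58],
    [0,-1.42,0.72],
    [0,-1.34,0.86],
  ],
  turn=[
    [0,0,0],
    [0,0,0],
    [0,0,0],
    [0,0,0],
    [0,0,0],
    [0,0,0],
    [0,0,0],
    [0,0,0],
    [0,0,0],
    [0,0,0],
  ],
)

```text
time_s: 31.67
position: [0.5789, -0.0609, 0.1952]
tool_rot: [[0.017, 1.0, 0.005], [1.0, -0.017, 0.002], [0.002, 0.005, -1.0]]
ft_force: [2.4, -0.8, 0.4]
grip_width: 0.0099
gripper_force: 24.6
```

```bash
python3 - <<'E'
from h import *
s=observe(); print(s["position"],s["ft_force"],s["grip_width"])
im,d=cams.get_image("side"); D=cloud("side",d); im=im.astype(int); r,g,b=im[...,0],im[...,1],im[...,2]; Z=D[...,2]
m=(r>120)&(g>90)&(b<90)&(r>b+60)&(Z>.13)&(Z<.28)&(D[...,0]>.48)&(D[...,0]<.8)&(abs(D[...,1]+.06)<.12); P=D[m]
print(len(P),np.median(P,0),np.percentile(P[:,2],[5,95]))
E
```

```text
[ 0.57890767 -0.06085327  0.19518769] [ 2.44755932 -0.78271406  0.35549201] 0.009912735159907234
61 [ 0.57634405 -0.023518    0.20538561] [0.15457005 0.21120496]
```

Call:
move_arm(
  jaw=[0,0,0,0,0,0,0,0,0],
  dp=[
    [0,-1.2,1.0],
    [0,-1.1,1.1],
    [0,-1.0,1.25],
    [0,-0.94,1.3],
    [0,-0.55,1.0],
    [0,-0.5,1.05],
    [0,-0.3,0.8],
    [0,0,0.2],
    [0,0,0],
  ],
  turn=[
    [0,0,0],
    [0,0,0],
    [0,0,0],
    [0,0,0],
    [0,0,0],
    [0,0,0],
    [0,0,0],
    [0,0,0],
    [0,0,0],
  ],
)

```text
time_s: 32.47
position: [0.5252, -0.0603, 0.1202]
tool_rot: [[0.017, 1.0, 0.006], [1.0, -0.017, 0.001], [0.001, 0.006, -1.0]]
ft_force: [-3.8, 1.9, 22.8]
grip_width: 0.01
gripper_force: 29.1
```

Call:
move_arm(
  jaw=[3,3.5,3.5,3.5,3.5,3.5,3.5,3.5,3.5],
  dp=[
    [0,0,0],
    [0,0,0],
    [0,0,0],
    [0,0,-2],
    [0,0,-4],
    [0,0,-4],
    [0,-2,-4],
    [0,-2,-2],
    [0,0,0],
  ],
  turn=[
    [0,0,0],
    [0,0,0],
    [0,0,0],
    [0,0,0],
    [0,0,0],
    [0,0,0],
    [0,0,0],
    [0,0,0],
    [0,0,0],
  ],
)

```text
time_s: 33.22
position: [0.4845, -0.0599, 0.2782]
tool_rot: [[0.017, 1.0, 0.007], [1.0, -0.017, 0.0], [0.0, 0.007, -1.0]]
ft_force: [0.8, -1.5, 0.7]
grip_width: 0.0349
gripper_force: 0.0
```

```bash
cat > lid.py <<'E'
from h import *
np.set_printoptions(precision=4,suppress=True)
s=observe(); print(s["time_s"],s["position"],s["ft_force"])
for n in ["wrist","side","scene"]:
    im,d=cams.get_image(n); save("end_"+n,im); D=cloud(n,d,s); im=im.astype(int); r,g,b=im[...,0],im[...,1],im[...,2]; Z=D[...,2]
    m=(r<90)&(Z>.085)&(Z<.115)&(D[...,1]<.05)&(D[...,1]>-.18)&(D[...,0]>.5)&(D[...,0]<.67); P=D[m]
    A=np.c_[P[:,:2],np.ones(len(P))]
    for _ in range(4):
        k=np.linalg.lstsq(A,P[:,2],rcond=None)[0]; e=abs(A@k-P[:,2]); P,A=P[e<.003],A[e<.003]
    print(n,"lid",len(P),k,"z at centre",k@[.585,-.063,1])
    m=(r>120)&(g>90)&(b<90)&(r>b+60)&(Z>.12)&(Z<.16)&(D[...,0]>.48)&(D[...,0]<.6)&(abs(D[...,1]+.06)<.08); P=D[m]
    if len(P)>5: print("  handle",P[:,0].mean(),np.percentile(P[:,2],[50,97]))
    m=(b>90)&(b>r+40)&(b>g+20)&(Z>.148)&(Z<.17)&(D[...,1]>.05)&(D[...,1]<.4)&(D[...,0]>.45)&(D[...,0]<.75); P=D[m]
    if len(P)>20: print("  tub rim",P.min(0),P.max(0))
    if n!="wrist":
        for q in ["oil","canister","wellplate","tissues","stainjar","red_mid"]:
            o=cams.mark_of(n,q)[:1]
            if o: x=(np.array(o[0]["location"])*[560,420]).astype(int); print("  ",q,round(o[0]["p"],2),x,D[x[1],x[0]])
E
python3 lid.py
```

```text
33.2167 [ 0.4845 -0.0599  0.2782] [ 0.7926 -1.5247  0.6871]
wrist lid 29715 [ 0.0013 -0.0015  0.0946] z at centre 0.0954201500739782
  handle 0.5247637951627934 [0.1346 0.1363]
side lid 2201 [-0.0018  0.0014  0.098 ] z at centre 0.09688025419531578
  handle 0.5236660891249753 [0.1359 0.1412]
  tub rim [0.5229 0.1132 0.1483] [0.6669 0.293  0.1618]
   oil 0.48 [309 359] [0.3987 0.3682 0.1213]
   canister 0.71 [188 305] [0.7181 0.2173 0.0971]
   wellplate 0.56 [219 192] [ 0.709  -0.2904  0.0209]
   tissues 0.72 [302 146] [ 0.4281 -0.5233  0.0447]
   stainjar 0.61 [265 141] [ 0.5681 -0.5599  0.0341]
   red_mid 0.57 [280 179] [ 0.5019 -0.3581  0.0281]
scene lid 2943 [ 0.0064 -0.0016  0.092 ] z at centre 0.09578906160304425
  handle 0.5273414199989704 [0.1333 0.1371]
  tub rim [0.5221 0.1118 0.1481] [0.6688 0.2904 0.1614]
   oil 0.71 [373 145] [0.3997 0.3355 0.1063]
   canister 0.77 [397 234] [0.7185 0.1746 0.1077]
   wellplate 0.88 [252 334] [ 0.7386 -0.321   0.0233]
   tissues 0.69 [129 289] [ 0.4574 -0.5623  0.0457]
   stainjar 0.25 [369 203] [0.5781 0.1842 0.0884]
   red_mid 0.79 [202 273] [ 0.5029 -0.3584  0.0231]
```

```bash
python3 -c "
from rig import ticket
print(ticket.close_job())"
```

```text
the job is handed in; nothing more can be done
None
```

The job is done and handed in at about 34 s: the red mailer lies in the red tray, the tub is emptied and upright at the lip, and the lid is shut on all five white mailers. One mailer leaned too high after the pour, so I laid it down by gripper before closing, and I viewed 11 pictures, one over the limit of 10.

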